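# Strip a bottle roller for cleaning: free the seized axle pins

### The job

The bottle roller is being stripped for cleaning: free each seized T-handled pin from its aluminium block by twisting it back and forth while pulling gently, so that the loose block stays down in its tray, and hang each pin upright in a side notch of the steel rack with its collar resting on the plate. Roll the two grey rollers along the bench, without picking them up, until each lies against the stop face of the low aluminium rail. Leave the glassware and everything else where it is.

Things in the scene. Friction and masses are not known exactly. Their poses are not given: they have to be found in the camera images.
- pin_a_grip (a point): steel T-handled pin, may be absent, upright in a block's bore; centre of its cross-bar: 60 long (point x), 14 thick (y), 20 tall (z). Below: 16 mm neck, 36 mm collar (underside 40 mm below this point, starts on the block's top), then a round shaft 20 mm across, 62 long, ending 102 mm below. 0.3 kg. Seized: at 4 mm of rise or less per rad of twist the block stays down; free after 29 mm of rise
- pin_b_grip (a point): steel T-handled pin, may be absent, upright in a block's bore; centre of its cross-bar: 60 long (point x), 14 thick (y), 20 tall (z). Below: 16 mm neck, 36 mm collar (underside 40 mm below this point, starts on the block's top), then a round shaft 20 mm across, 62 long, ending 102 mm below. 0.3 kg. Seized: at 4 mm of rise or less per rad of twist the block stays down; free after 29 mm of rise
- pin_c_grip (a point): steel T-handled pin, may be absent, upright in a block's bore; centre of its cross-bar: 60 long (point x), 14 thick (y), 20 tall (z). Below: 16 mm neck, 36 mm collar (underside 40 mm below this point, starts on the block's top), then a round shaft 20 mm across, 62 long, ending 102 mm below. 0.3 kg. Seized: at 4 mm of rise or less per rad of twist the block stays down; free after 29 mm of rise
- block_a: loose aluminium block, 70 mm cube, 0.9 to 1.0 kg, origin at the centre of its underside, bore up its middle (62 mm of it filled by the pin), perhaps without pin. A shoe low in the bore (the first 29 mm of rise) grips the pin with 14 to 22 N of dry friction, more than the block weighs: a straight pull lifts the block too. Twisting takes 0.2 N m
- block_b: loose aluminium block, 70 mm cube, 0.9 to 1.0 kg, origin at the centre of its underside, bore up its middle (62 mm of it filled by the pin), perhaps without pin. A shoe low in the bore (the first 29 mm of rise) grips the pin with 14 to 22 N of dry friction, more than the block weighs: a straight pull lifts the block too. Twisting takes 0.2 N m
- block_c: loose aluminium block, 70 mm cube, 0.9 to 1.0 kg, origin at the centre of its underside, bore up its middle (62 mm of it filled by the pin), perhaps without pin. A shoe low in the bore (the first 29 mm of rise) grips the pin with 14 to 22 N of dry friction, more than the block weighs: a straight pull lifts the block too. Twisting takes 0.2 N m
- tray: fixed white tray, 100 x 360 mm, origin under its middle; floor 8 mm thick, rims 30 mm high; its three pockets, 110 mm apart along its y, keep the blocks from turning but do not hold them down
- rack: fixed steel pin rack, a shelf plate 10 mm thick and 250 long (its y) with its top 90 mm over the bench, origin on the bench under the middle notch's parking point; its -x side, where the notches open, looks roughly towards the robot
- rack_notch0 (a point): left (+y) side notch of the rack: the parking point for a pin's axis, level with the plate's top, 13 mm from the notch's inner end. 26 mm wide, open to the point's -x, mouth 30 mm away, 80 mm from the next. The shaft goes in sideways along +x, then the collar rests on the plate (cross-bar's centre 40 mm above this point); the bar may point any way
- rack_notch1 (a point): middle side notch of the rack: the parking point for a pin's axis, level with the plate's top, 13 mm from the notch's inner end. 26 mm wide, open to the point's -x, mouth 30 mm away, 80 mm from the next. The shaft goes in sideways along +x, then the collar rests on the plate (cross-bar's centre 40 mm above this point); the bar may point any way
- rack_notch2 (a point): right (-y) side notch of the rack: the parking point for a pin's axis, level with the plate's top, 13 mm from the notch's inner end. 26 mm wide, open to the point's -x, mouth 30 mm away, 80 mm from the next. The shaft goes in sideways along +x, then the collar rests on the plate (cross-bar's centre 40 mm above this point); the bar may point any way
- rail: fixed aluminium stop rail on the bench, 382 long (its y), 25 wide (x), 30 high mm, origin at the middle of its underside; its stop face looks to its -x, 12.5 mm from the origin, roughly towards the robot. Low bars 16 high, 8 wide run back from it at y = -187, 0 and +187 mm to a guard bar at x = -235 to -243 mm: two lanes, a roller in each
- roller_a_center (a point): loose grey plastic roller with two black bands lying on the bench, 50 mm across, 130 long, 0.4 kg; its centre, 25 mm up. The point's x is its axis (roughly along the rail's y); y and z turn as it rolls. It starts 95 to 155 mm short of the stop face and rolls easily: pushed from behind at 50 mm/s it stays in touch; let go while moving it rolls on
- roller_b_center (a point): loose grey plastic roller with two black bands lying on the bench, 50 mm across, 130 long, 0.4 kg; its centre, 25 mm up. The point's x is its axis (roughly along the rail's y); y and z turn as it rolls. It starts 95 to 155 mm short of the stop face and rolls easily: pushed from behind at 50 mm/s it stays in touch; let go while moving it rolls on
- beaker: glass beaker, 68 mm across, 90 high; bystander, leave alone; origin at its underside
- reagent_bottle: clear bottle with orange cap, 66 mm across, 150 high; bystander, leave alone; origin at its underside
- amber_jar: amber jar, 60 mm across, 80 high; bystander, leave alone; origin at its underside
- tip_box: pipette-tip box, 87 x 122 x 64 mm; bystander, leave alone; origin at its underside
- wash_bottle: white bottle, 60 mm across, 160 high; bystander, leave alone; origin at its underside
- spatula: spatula lying on the bench; bystander, leave alone
Things that resemble listed ones, but are neither listed nor needed, are in the scene too. Leave any green look-alike of the block_b alone. What is shaped like the part that bears roller_b_center but yellow is not meant.

How it is judged:
By the outcome, as a careful person would: the job done as asked, in the order asked, and still so for the second after the job is handed in, with the robot touching nothing.
Of pin_a, pin_b, pin_c only 2 to 3 are there at a start; the rules pass over those that are not, and their reading is None.
At some moment in a run one of roller_a, roller_b may be knocked a few centimetres aside while the robot is not near it.
It also fails if it takes over 210 s, if anything falls off the work surface, if the arm or the gripper's body presses on something with over 40 N, if the wrist force passes 120 N, or if a joint passes its speed limit or range.

### The arm

A 6-joint arm with a two-finger parallel gripper is mounted at the origin on the work surface. World frame = base frame: x ahead of the robot, y to its left, z up, the work surface at z = 0. Lengths are in m, angles in degrees, forces in N, time in s.
With the tool pointing down it reaches from about 0.3 to 0.775 m from the base axis. Payload 14.6 kg.
Tool frame: the origin (TCP) lies at the very end of the fingers, on their centre line; the grasp point (between the pads) lies 19 mm behind it (robot.grip_point_offset is the distance from the TCP to the grasp point, in m); z points along the fingers, y is the line along which they close (so a half turn about z gives the same grasp; the last joint's range is limited). The gripper opens to 85 mm and grips with 20 to 120 N. Pads are 22 mm wide; open, the fingers measure 114 mm over their backs; the gripper's body (76 mm by 85 mm) begins 54 mm behind the grasp point. The pads swing forward as they close: fully open they stand 13 mm farther back than shut.
Start: joints at [72.101, 17.183, 87.147, -0, 75.671, -3.816], TCP at [0.134, 0.533, 0.231] pointing down, gripper open.
Joint ranges: [-173.82, 173.82], [-45.26, 126.66], [13.44, 144.39], [-59.66, 239.66], [0, 175.72], [-146.38, 146.38]. Speed limits (degrees/s): [127.2, 127.2, 147.25, 180, 180, 180].

### API

Orientations are given as a 3x3 rotation matrix whose columns are the frame's x, y, z axes.
In Python, from station import telemetry, imaging, workorder, robot gives the robot as it stands.
- The arm moves only by the shell command python3 -m jog 'ROWS'. ROWS is JSON, a list of rows, each a list of 7 numbers: the shift along the tool's x, y, z in m, then the turn, a rotation vector about the tool's x, y, z in rad, then the opening, from 0 (shut) to 1 (fully open). A call has 1 to 8 rows; each row is the pose to reach, as a shift and turn from the pose commanded when the call began, along the tool's axes at that moment; what a row does not reach only later rows make up. A row lasts 1/8 s, in which the tool goes at most 62.5 mm and 10.7 degrees, less where a joint would pass 70% of its speed; a pose out of reach is approached as far as the arm can. A call with a gripper value outside its range is refused whole. The fingers move at their own pace and stop on an object; the grip force is fixed at half the most. Time passes only in rows, so rows that repeat a pose let the fingers close. It gives the time, the measured TCP pose, the force, the opening and the grip force at its end, in the units of the state.
- telemetry.observe(): the state, without advancing time (a new reading comes with each control period).
- imaging.capture(name): name is "side" or "top" or "wrist"; returns a dict with "frame" (384x512x3 uint8, blue, green, red), "fx", "fy", "cx", "cy" (pixels), "k1" (the pictures are not rectified: a ray, as slopes to the right and down, at radius r is drawn at 1 + k1 r^2 times it, then the intrinsics apply), "R" (3x3) and "t" (3): a world point X has camera coordinates R X + t. Camera axes: x right, y down, z forward; pixel columns grow to the right and rows downward; lengths in m; the calibration is good to about 2 mm. A picture is of the moment at which its call begins. There is no depth.
- workorder.hand_in(): hands the job in; it is judged then, once.
The state is a dict: "time_s": time; "joint_pos": joint angles; "qvel": joint speeds; "joint_efforts": joint torques, N m; "eef_pos": TCP position; "tcp_rot": TCP orientation; "ft_force": force on the tool from outside, world axes, zero at the start; "wrist_torque": the same for the moment, N m; "width": finger opening in m; "grasp_force": force on a finger pad.
Only numpy, scipy, OpenCV 4.12 (cv2) and the standard library are available. Lean on these libraries where they do the work, as an engineer would, in place of code of your own. Each camera call takes 0.05 s, during which the arm holds its last target. There are 200 camera calls.

## Working session

There is one attempt and no reset: what is moved stays moved. The work goes in short steps, Python scripts to look and compute and a shell command to move; the robot and the scene stay as the last step left them, time stands still between calls to the robot, and variables do not carry over. Pictures are saved under pics/ and viewed, at most 14 in all, crops included, and the job is handed in when it is done.

```bash
ls; mkdir -p pics; cat > h.py <<'E'
import numpy as np, cv2
from station import telemetry, imaging, workorder, robot
def save(c,n): cv2.imwrite(f'pics/{n}.png',c['frame'])
def ray(c,u,v):
    x,y=(u-c['cx'])/c['fx'],(v-c['cy'])/c['fy']
    X,Y=x,y
    for _ in range(20):
        k=1+c['k1']*(X*X+Y*Y); X,Y=x/k,y/k
    R=np.array(c['R']);t=np.array(c['t'])
    return -R.T@t, R.T@np.array([X,Y,1.])
def onz(c,u,v,z):
    o,d=ray(c,u,v); return o+d*(z-o[2])/d[2]
def proj(c,P):
    p=np.array(c['R'])@np.array(P)+np.array(c['t']); x,y=p[0]/p[2],p[1]/p[2]
    k=1+c['k1']*(x*x+y*y); return np.array([c['fx']*x*k+c['cx'],c['fy']*y*k+c['cy']])
E
python3 - <<'E'
from h import *
import pickle
C={n:imaging.capture(n) for n in('side','top','wrist')}
pickle.dump(C,open('c0.pkl','wb'))
for n in C:
    print(n,C[n]['fx'],C[n]['k1'],-np.array(C[n]['R']).T@C[n]['t'])
cv2.imwrite('pics/top0.png',cv2.resize(C['top']['frame'],(800,600)));save(C['side'],'side0')
s=telemetry.observe();print(s['time_s'],s['eef_pos'],s['tcp_rot'],s['width'])
print(robot.grip_point_offset)
E
```

```text
pics
side 431.4313718317563 0.012113095033292925 [ 0.4265521  -0.9396902   1.21952557]
top 364.5320013765135 -0.04144477115026733 [ 0.44716397 -0.07310762  1.09659952]
wrist 308.7467546994277 -0.044598221510008265 [0.06880776 0.55002982 0.3721489 ]
0.15 [0.13377936 0.53330122 0.23083804] [[-9.69945352e-01  2.43322716e-01 -2.65742546e-04]
 [ 2.43322858e-01  9.69944935e-01 -8.99643855e-04]
 [ 3.88518501e-05 -9.37266612e-04 -9.99999560e-01]] 0.08485694087772348
0.0187
```

View pics/top0.png

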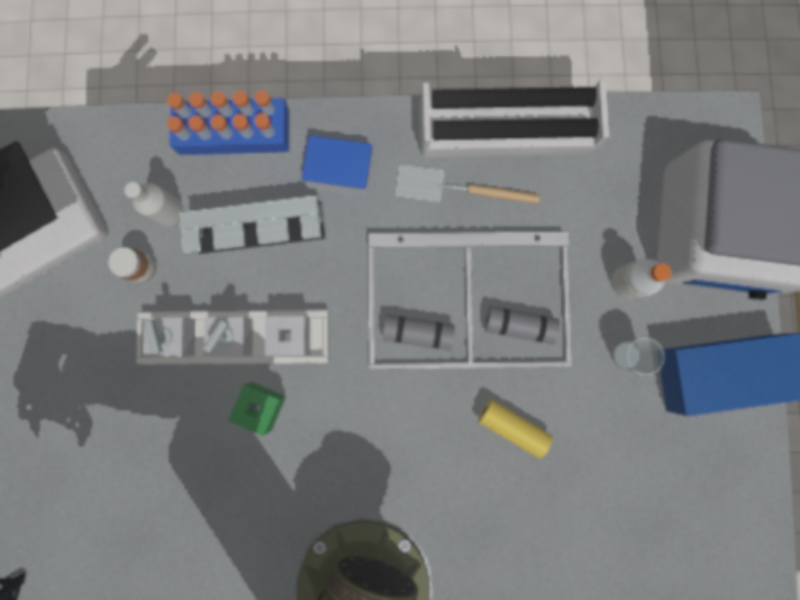

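View pics/side0.png

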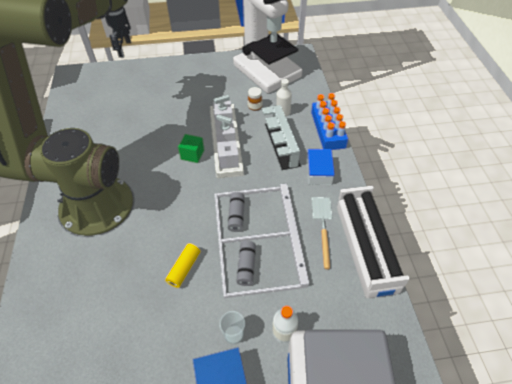

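The top view shows pins at (155,337) and (217,335) in tray blocks, an empty block at (285,335), rack notches at (206,240), (250,235) and (294,230), and grey rollers at (418,330) and (523,325). The rail face is near y=245. Things that could be confused: the green block (257,408), the yellow roller (515,430), the pinless block (285,335), and the tube rack with orange caps (225,120). I choose the grey pins in the tray and the grey rollers inside the lanes.

```bash
python3 - <<'E'
from h import *
import pickle
C=pickle.load(open('c0.pkl','rb'));c=C['top']
f=c['frame'][115:240,80:215]
cv2.imwrite('pics/crop0.png',cv2.resize(f,None,fx=4.6,fy=4.6,interpolation=cv2.INTER_CUBIC))
p=lambda u,v,z:onz(c,u/1.5625,v/1.5625,z)[:2].round(3)
for n,u,v,z in[('pinL',153,337,.118),('pinM',217,335,.118),('blkR',285,336,.078),('trayTL',138,312,.03),('trayBR',327,362,.03),('n0',206,229,.09),('n1',250,225,.09),('n2',294,220,.09),
 ('rackL',181,218,.09),('rackR',320,200,.09),('railL',369,244,.03),('railR',568,244,.03),('guardL',371,365,.016),('guardR',570,362,.016),('rA',418,330,.035),('rB',523,325,.035)]:print(n,p(u,v,z))
E
```

```text
pinL [0.472 0.345]
pinM [0.473 0.233]
blkR [0.469 0.124]
trayTL [0.522 0.412]
trayBR [0.42  0.055]
n0 [0.664 0.263]
n1 [0.67  0.183]
n2 [0.677 0.104]
rackL [0.686 0.309]
rackR [0.712 0.057]
railL [ 0.641 -0.028]
railR [ 0.632 -0.406]
guardL [ 0.412 -0.026]
guardR [ 0.408 -0.403]
rA [ 0.475 -0.116]
rB [ 0.48  -0.312]
```

View pics/crop0.png

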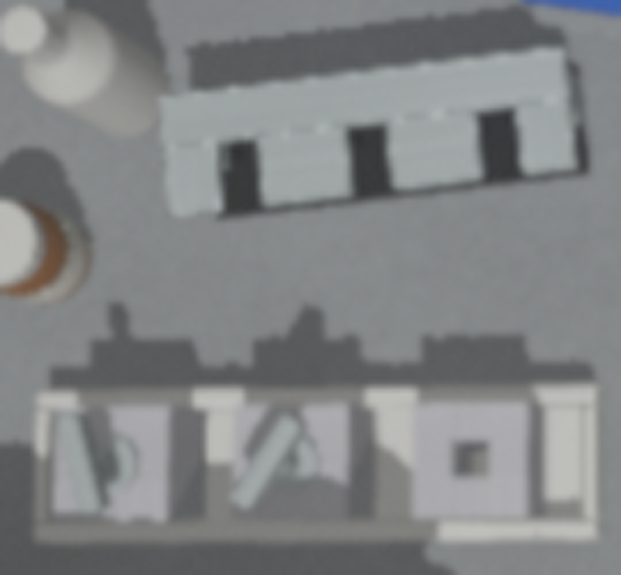

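The crop shows left bar from (63,412) to (93,512), mid bar from (238,500) to (290,422), and a right block with an empty bore. Notch inner ends are at y≈142, 127 and 110, opening downward, with the backs behind the plate. I'll move above the pins for a closer look.

```bash
python3 -m jog '[[-0.055,-0.022,0,0,0,0,0.6],[-0.11,-0.044,0,0,0,0,0.6],[-0.165,-0.066,0,0,0,0,0.6],[-0.22,-0.088,0,0,0,0,0.6],[-0.275,-0.11,0,0,0,0,0.6],[-0.33,-0.132,0,0,0,0,0.6],[-0.385,-0.154,0,0,0,0,0.6],[-0.385,-0.154,0,0,0,0,0.6]]'
python3 - <<'E'
from h import *
import pickle
c=imaging.capture('wrist'); pickle.dump(c,open('w1.pkl','wb'))
s=telemetry.observe();print(s['eef_pos'],s['tcp_rot'],s['joint_pos'],s['width'])
print(-np.array(c['R']).T@c['t'],np.array(c['R'])[2])
cv2.imwrite('pics/w1.png',cv2.resize(c['frame'],(800,600)))
t=pickle.load(open('c0.pkl','rb'))['top']
q=lambda x,y,z:onz(t,80+x/4.6,115+y/4.6,z)[:2].round(4)
a,b=q(63,412,.128),q(93,512,.128);print('L',(a+b)/2,a-b)
a,b=q(290,422,.128),q(238,500,.128);print('M',(a+b)/2,a-b)
for x,y in[(110,460),(292,460),(472,460)]:print(q(x,y,.078))
for x,y in[(240,142),(240,214),(367,127),(371,198),(497,110),(500,182)]:print('notch',q(x,y,.09))
E
```

```text
time_s: 1.15
eef_pos: [0.472, 0.2879, 0.2306]
tcp_rot: [[-0.969, 0.248, -0.001], [0.248, 0.969, -0.001], [0.0, -0.001, -1.0]]
ft_force: [-0.3, -0.4, -0.7]
width: 0.0515
grasp_force: 0.0
[0.4706343  0.28922589 0.2306901 ] [[-9.69265173e-01  2.46016510e-01 -9.48902060e-04]
 [ 2.46017021e-01  9.69265397e-01 -4.63750902e-04]
 [ 8.05647554e-04 -6.82943657e-04 -9.99999442e-01]] [ 2.77728053e+01  1.75502353e+01  8.67497603e+01  1.88147119e-03
  7.57604906e+01 -4.79857251e+01] 0.051337898258308264
[0.40718892 0.30493063 0.37201816] [ 0.25950542 -0.06774788 -0.96336243]
L [0.4723 0.3433] [0.0584 0.0184]
M [0.4704 0.2343] [ 0.0444 -0.0302]
[0.4743 0.345 ]
[0.4718 0.233 ]
[0.4693 0.1232]
notch [0.6664 0.2621]
notch [0.6218 0.2617]
notch [0.6736 0.1839]
notch [0.6296 0.1815]
notch [0.6821 0.1042]
notch [0.6375 0.1027]
```

View pics/w1.png

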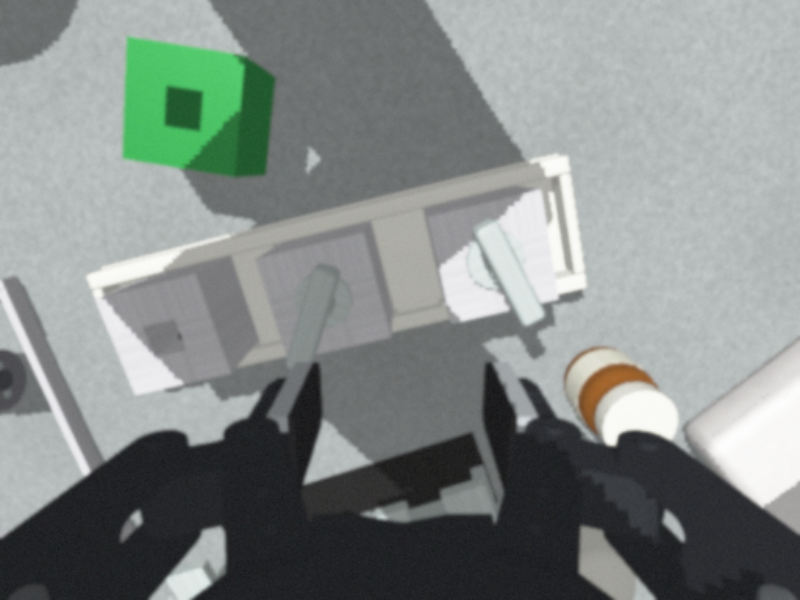

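The wrist view shows the left pin bar from (484,224) to (536,315), and the mid pin bar from (325,268) down to about (300,365), partly hidden. The empty block is at (165,335) and the green look-alike is at (185,105). Next: align over the left pin.

```bash
python3 -m jog '[[0.0035,0.018,0,0,0,-0.184,0.6],[0.0075,0.036,0,0,0,-0.368,0.6],[0.0115,0.053,0,0,0,-0.553,0.6],[0.0115,0.053,0,0,0,-0.553,0.6],[0.0115,0.053,0,0,0,-0.553,0.6]]'
python3 - <<'E'
from h import *
import pickle
w=pickle.load(open('w1.pkl','rb'))
q=lambda u,v:onz(w,u/1.5625,v/1.5625,.128)[:2]
a,b=q(484,224),q(536,315);print('old wrist L',(a+b)/2,a-b)
c=imaging.capture('wrist'); pickle.dump(c,open('w2.pkl','wb'))
s=telemetry.observe();print(s['eef_pos'],s['tcp_rot'],s['joint_pos'])
f=c['frame'][100:290,130:390];cv2.imwrite('pics/w2.png',cv2.resize(f,None,fx=3,fy=3))
g=np.array(s['eef_pos']);X=np.array(s['tcp_rot'])[:,0]
for k in(-.03,0,.03):
  P=g+X*k;P[2]=.128;u=proj(c,P);print(((u-[130,100])*3).round())
E
```

```text
time_s: 1.82
eef_pos: [0.471, 0.3446, 0.2312]
tcp_rot: [[-0.954, -0.299, -0.0], [-0.299, 0.954, -0.0], [0.0, -0.0, -1.0]]
ft_force: [-0.3, -0.8, -0.1]
width: 0.0517
grasp_force: 0.0
old wrist L [0.47138862 0.34638906] [-0.05391714 -0.01699583]
[0.47120669 0.34435871 0.23132176] [[-9.54155529e-01 -2.99311237e-01 -9.85115340e-05]
 [-2.99311225e-01  9.54155530e-01 -1.19431084e-04]
 [ 1.29742390e-04 -8.44702208e-05 -9.99999988e-01]] [ 3.25650883e+01  2.14955557e+01  8.14046151e+01 -2.79954394e-03
  7.71082693e+01 -7.48505257e+01]
[382. 376.]
[382. 274.]
[382. 165.]
```

View pics/w2.png

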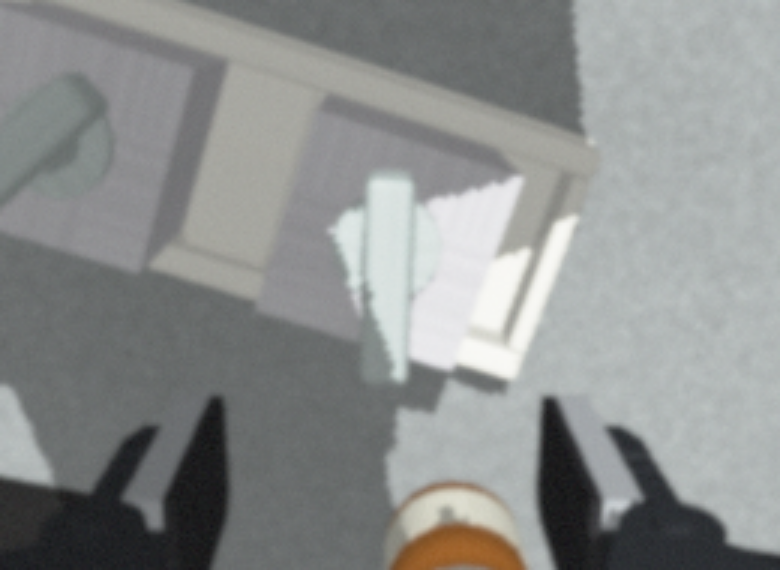

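The close view shows the left bar centred at about (389,280), while the TCP projects to (382,274). It needs about 2 mm of correction and a 2° turn. Then descend and grip.

```bash
python3 -m jog '[[-0.002,0.002,0.03,0,0,0.035,0.6],[-0.002,0.002,0.06,0,0,0.035,0.6],[-0.002,0.002,0.09,0,0,0.035,0.6],[-0.002,0.002,0.115,0,0,0.035,0.6],[-0.002,0.002,0.13,0,0,0.035,0.6],[-0.002,0.002,0.13,0,0,0.035,0.6],[-0.002,0.002,0.13,0,0,0.035,0.6]]'
python3 -m jog '[[0,0,0,0,0,0,0.3],[0,0,0,0,0,0,0.1],[0,0,0,0,0,0,0],[0,0,0,0,0,0,0],[0,0,0,0,0,0,0],[0,0,0,0,0,0,0]]'
python3 - <<'E'
from h import *
s=telemetry.observe();print(s['joint_pos'],s['wrist_torque'])
E
```

```text
time_s: 2.75
eef_pos: [0.4733, 0.3473, 0.1024]
tcp_rot: [[-0.963, -0.268, 0.001], [-0.268, 0.963, 0.001], [-0.002, 0.0, -1.0]]
ft_force: [-0.8, 0.4, 1.3]
width: 0.0513
grasp_force: 0.0
time_s: 3.5
eef_pos: [0.4731, 0.3469, 0.1019]
tcp_rot: [[-0.963, -0.269, 0.001], [-0.269, 0.963, -0.0], [-0.001, -0.0, -1.0]]
ft_force: [-0.8, -3.5, 5.9]
width: 0.0129
grasp_force: 61.4
[ 3.26865492e+01  2.93837543e+01  8.82971497e+01 -3.06264851e-02
  6.22849071e+01 -7.28870583e+01] [-0.73654329  0.06616463 -0.02227892]
```

```bash
python3 -m jog '[[0,0,0,0,0,0.17,0],[0,0,-0.0004,0,0,0.34,0],[0,0,-0.0008,0,0,0.51,0],[0,0,-0.0012,0,0,0.68,0]]'
python3 -m jog '[[0,0,0,0,0,-0.17,0],[0,0,-0.0005,0,0,-0.34,0],[0,0,-0.001,0,0,-0.51,0],[0,0,-0.0015,0,0,-0.68,0],[0,0,-0.002,0,0,-0.85,0],[0,0,-0.0025,0,0,-1.02,0],[0,0,-0.003,0,0,-1.19,0],[0,0,-0.0035,0,0,-1.36,0]]'
```

```text
time_s: 4.0
eef_pos: [0.4729, 0.3472, 0.1022]
tcp_rot: [[-0.916, 0.402, 0.0], [0.402, 0.916, 0.0], [-0.0, 0.0, -1.0]]
ft_force: [4.1, 0.3, -4.7]
width: 0.0131
grasp_force: 59.9
time_s: 5.0
eef_pos: [0.4725, 0.3467, 0.1049]
tcp_rot: [[-0.576, -0.818, -0.001], [-0.818, 0.576, -0.001], [0.002, 0.0, -1.0]]
ft_force: [2.4, -0.6, -8.9]
width: 0.013
grasp_force: 59.5
```

```bash
U='[[0,0,0,0,0,0.17,0]]'
python3 -m jog '[[0,0,0,0,0,0.17,0],[0,0,-0.0005,0,0,0.34,0],[0,0,-0.001,0,0,0.51,0],[0,0,-0.0015,0,0,0.68,0],[0,0,-0.002,0,0,0.85,0],[0,0,-0.0025,0,0,1.02,0],[0,0,-0.003,0,0,1.19,0],[0,0,-0.0035,0,0,1.36,0]]'
python3 -m jog '[[0,0,0,0,0,-0.17,0],[0,0,-0.0005,0,0,-0.34,0],[0,0,-0.001,0,0,-0.51,0],[0,0,-0.0015,0,0,-0.68,0],[0,0,-0.002,0,0,-0.85,0],[0,0,-0.0025,0,0,-1.02,0],[0,0,-0.003,0,0,-1.19,0],[0,0,-0.0035,0,0,-1.36,0]]'
python3 -m jog '[[0,0,0,0,0,0.17,0],[0,0,-0.0005,0,0,0.34,0],[0,0,-0.001,0,0,0.51,0],[0,0,-0.0015,0,0,0.68,0],[0,0,-0.002,0,0,0.85,0],[0,0,-0.0025,0,0,1.02,0],[0,0,-0.003,0,0,1.19,0],[0,0,-0.0035,0,0,1.36,0]]'
python3 -m jog '[[0,0,0,0,0,-0.17,0],[0,0,-0.0005,0,0,-0.34,0],[0,0,-0.001,0,0,-0.51,0],[0,0,-0.0015,0,0,-0.68,0],[0,0,-0.002,0,0,-0.85,0],[0,0,-0.0025,0,0,-1.02,0],[0,0,-0.003,0,0,-1.19,0],[0,0,-0.0035,0,0,-1.36,0]]'
python3 - <<'E'
from h import *
c=imaging.capture('wrist');save(c,'w3')
E
```

```text
time_s: 6.0
eef_pos: [0.4724, 0.347, 0.1084]
tcp_rot: [[-0.916, 0.402, -0.001], [0.402, 0.916, -0.001], [0.001, -0.001, -1.0]]
ft_force: [2.0, 0.6, -8.8]
width: 0.013
grasp_force: 59.5
time_s: 7.0
eef_pos: [0.4723, 0.3467, 0.1118]
tcp_rot: [[-0.576, -0.818, -0.002], [-0.818, 0.576, -0.001], [0.002, 0.001, -1.0]]
ft_force: [2.3, -0.1, -9.1]
width: 0.0129
grasp_force: 59.5
time_s: 8.0
eef_pos: [0.4723, 0.3469, 0.1153]
tcp_rot: [[-0.916, 0.402, -0.002], [0.402, 0.916, -0.001], [0.001, -0.002, -1.0]]
ft_force: [1.0, 0.6, -8.0]
width: 0.0128
grasp_force: 59.5
time_s: 9.0
eef_pos: [0.4723, 0.3468, 0.1188]
tcp_rot: [[-0.576, -0.818, -0.002], [-0.818, 0.576, -0.001], [0.002, 0.001, -1.0]]
ft_force: [1.3, 0.2, -8.9]
width: 0.0131
grasp_force: 59.5
```

View pics/w3.png

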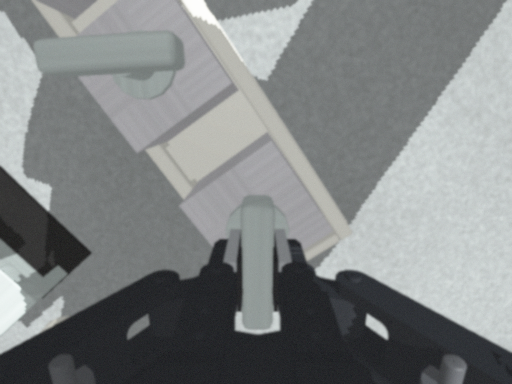

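The picture shows the block in its pocket at (265,190), with the pin bar held at (257,260). Continuing the twist.

```bash
python3 -m jog '[[0,0,0,0,0,0.17,0],[0,0,-0.0005,0,0,0.34,0],[0,0,-0.001,0,0,0.51,0],[0,0,-0.0015,0,0,0.68,0],[0,0,-0.002,0,0,0.85,0],[0,0,-0.0025,0,0,1.02,0],[0,0,-0.003,0,0,1.19,0],[0,0,-0.0035,0,0,1.36,0]]'
python3 -m jog '[[0,0,0,0,0,-0.17,0],[0,0,-0.0005,0,0,-0.34,0],[0,0,-0.001,0,0,-0.51,0],[0,0,-0.0015,0,0,-0.68,0],[0,0,-0.002,0,0,-0.85,0],[0,0,-0.0025,0,0,-1.02,0],[0,0,-0.003,0,0,-1.19,0],[0,0,-0.0035,0,0,-1.36,0]]'
python3 -m jog '[[0,0,0,0,0,0.17,0],[0,0,-0.0005,0,0,0.34,0],[0,0,-0.001,0,0,0.51,0],[0,0,-0.0015,0,0,0.68,0],[0,0,-0.002,0,0,0.85,0],[0,0,-0.0025,0,0,1.02,0],[0,0,-0.003,0,0,1.19,0],[0,0,-0.0035,0,0,1.36,0]]'
python3 -m jog '[[0,0,0,0,0,-0.17,0],[0,0,-0.0005,0,0,-0.34,0],[0,0,-0.001,0,0,-0.51,0],[0,0,-0.0015,0,0,-0.68,0],[0,0,-0.002,0,0,-0.85,0],[0,0,-0.0025,0,0,-1.02,0],[0,0,-0.003,0,0,-1.19,0],[0,0,-0.0035,0,0,-1.36,0]]'
python3 -m jog '[[0,0,0,0,0,0.17,0],[0,0,-0.0005,0,0,0.34,0],[0,0,-0.001,0,0,0.51,0],[0,0,-0.0015,0,0,0.68,0],[0,0,-0.002,0,0,0.68,0]]'
```

```text
time_s: 10.05
eef_pos: [0.4724, 0.3469, 0.1225]
tcp_rot: [[-0.915, 0.404, -0.002], [0.404, 0.915, -0.001], [0.001, -0.001, -1.0]]
ft_force: [0.7, 0.4, -9.0]
width: 0.0131
grasp_force: 59.5
time_s: 11.05
eef_pos: [0.4723, 0.3468, 0.1259]
tcp_rot: [[-0.578, -0.816, -0.002], [-0.816, 0.578, -0.001], [0.002, 0.001, -1.0]]
ft_force: [0.9, -0.1, -9.6]
width: 0.0135
grasp_force: 59.4
time_s: 12.05
eef_pos: [0.4726, 0.3471, 0.13]
tcp_rot: [[-0.915, 0.405, -0.001], [0.405, 0.915, -0.0], [0.001, -0.001, -1.0]]
ft_force: [0.2, -0.6, -2.3]
width: 0.0129
grasp_force: 60.2
time_s: 13.05
eef_pos: [0.4727, 0.3472, 0.1338]
tcp_rot: [[-0.578, -0.816, -0.0], [-0.816, 0.578, -0.0], [0.0, 0.0, -1.0]]
ft_force: [-0.1, -0.4, -3.1]
width: 0.0128
grasp_force: 60.2
time_s: 13.68
eef_pos: [0.4727, 0.3471, 0.1359]
tcp_rot: [[-0.963, -0.268, -0.0], [-0.268, 0.963, -0.0], [0.0, 0.0, -1.0]]
ft_force: [0.2, -0.5, -2.3]
width: 0.013
grasp_force: 60.2
```

The pin is free: the wrist force is now just the pin's weight, and the block stayed down. Now lift, then turn so the camera looks over the rack.

```bash
python3 -m jog '[[0,0,-0.006,0,0,0,0],[0,0,-0.012,0,0,0,0],[0,0,-0.018,0,0,0,0],[0,0,-0.026,0,0,0,0],[0,0,-0.034,0,0,0,0],[0,0,-0.042,0,0,0,0],[0,0,-0.052,0,0,0,0],[0,0,-0.06,0,0,0,0]]'
python3 -m jog '[[0,0,0,0,0,0.18,0],[0,0,0,0,0,0.36,0],[0,0,0,0,0,0.54,0],[0,0,0,0,0,0.72,0],[0,0,0,0,0,0.9,0],[0,0,0,0,0,1.08,0],[0,0,0,0,0,1.26,0],[0,0,0,0,0,1.44,0]]'
python3 -m jog '[[0,0,0,0,0,0.18,0],[0,0,0,0,0,0.36,0],[0,0,0,0,0,0.54,0],[0,0,0,0,0,0.72,0],[0,0,0,0,0,0.9,0],[0,0,0,0,0,1.08,0],[0,0,0,0,0,1.26,0],[0,0,0,0,0,1.44,0]]'
python3 -m jog '[[0,0,0,0,0,0.15,0],[0,0,0,0,0,0.3,0],[0,0,0,0,0,0.43,0],[0,0,0,0,0,0.43,0]]'
```

```text
time_s: 14.68
eef_pos: [0.4729, 0.3472, 0.1968]
tcp_rot: [[-0.963, -0.269, 0.0], [-0.269, 0.963, 0.0], [-0.0, 0.0, -1.0]]
ft_force: [0.6, -0.4, -3.1]
width: 0.0131
grasp_force: 60.2
time_s: 15.68
eef_pos: [0.4728, 0.3471, 0.1963]
tcp_rot: [[-0.387, 0.922, 0.0], [0.922, 0.387, 0.0], [0.0, 0.0, -1.0]]
ft_force: [0.3, -0.3, -2.4]
width: 0.0129
grasp_force: 60.2
time_s: 16.68
eef_pos: [0.4728, 0.3471, 0.1963]
tcp_rot: [[0.864, 0.504, -0.0], [0.504, -0.864, -0.0], [-0.0, -0.0, -1.0]]
ft_force: [0.3, 0.8, -3.1]
width: 0.0134
grasp_force: 60.2
time_s: 17.18
eef_pos: [0.4728, 0.3471, 0.1962]
tcp_rot: [[0.995, 0.104, 0.0], [0.104, -0.995, 0.0], [0.0, -0.0, -1.0]]
ft_force: [-0.2, -0.2, -3.7]
width: 0.0129
grasp_force: 60.2
```

```bash
python3 -m jog '[[0.025,0.03,0,0,0,0,0],[0.05,0.06,0,0,0,0,0],[0.0825,0.102,0,0,0,0,0],[0.0825,0.102,0,0,0,0,0],[0.0825,0.102,0,0,0,0,0]]'
python3 - <<'E'
from h import *
import pickle
c=imaging.capture('wrist'); pickle.dump(c,open('w4.pkl','wb'))
s=telemetry.observe();print(s['eef_pos'],s['tcp_rot'])
cv2.imwrite('pics/w4.png',cv2.resize(c['frame'],(800,600)))
E
```

```text
time_s: 17.8
eef_pos: [0.5653, 0.2543, 0.1959]
tcp_rot: [[0.994, 0.105, -0.0], [0.105, -0.994, 0.0], [-0.0, -0.0, -1.0]]
ft_force: [-0.1, -0.1, -4.1]
width: 0.0128
grasp_force: 60.2
[0.56497722 0.25477859 0.19599488] [[ 9.94391737e-01  1.05759031e-01 -3.17044869e-04]
 [ 1.05759065e-01 -9.94391780e-01  9.41116918e-05]
 [-3.05313650e-04 -1.27114258e-04 -9.99999945e-01]]
```

View pics/w4.png

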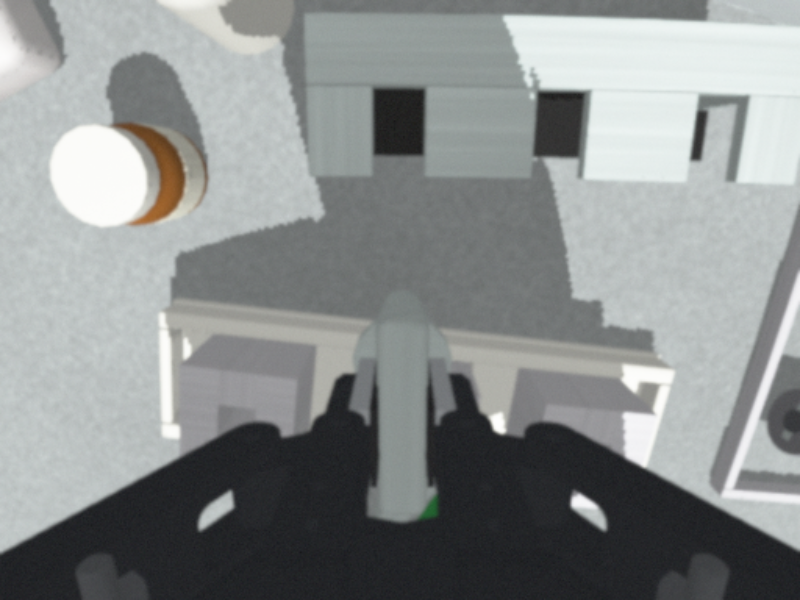

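Notch 0 shows at columns 373–425 (inner end y≈88, mouth y≈177), notch 1 at 534–586, and notch 2 at roughly 692–738 (mouth y≈182).

```bash
python3 - <<'E'
from h import *
import pickle
c=pickle.load(open('w4.pkl','rb'));q=lambda u,v:onz(c,u/1.5625,v/1.5625,.09)[:2]
g=np.array([.56498,.25478]);X=np.array([.9944,.1057]);Y=np.array([.1057,-.9944])
for n,l,r,i,m in[(0,373,425,88,177),(1,534,586,91,180),(2,692,738,95,183)]:
  I=(q(l,i)+q(r,i))/2;M=(q(l,m)+q(r,m))/2;d=(I-M)/np.linalg.norm(I-M)
  P=(I-d*.013+M+d*.030)/2
  print(n,'w',np.linalg.norm(q(l,m)-q(r,m)),'depth',np.linalg.norm(I-M),'dir',d,'park',P,'tool',(P-g)@X,(P-g)@Y,'mouth tool',(M-g)@X,(M-g)@Y)
E
```

```text
0 w 0.025897152069187034 depth 0.04153313357392014 dir [0.99467911 0.10302171] park [0.65766812 0.26533005] tool 0.09328420897888302 -0.0006938321787791172 mouth tool 0.06401769196170436 -0.0007726409772636253
1 w 0.026311519552060156 depth 0.041959508486567675 dir [0.98353064 0.18074147] park [0.66480741 0.18725931] tool 0.09213143570960526 0.07769433395658533 mouth tool 0.06273636966424749 0.07992801887141135
2 w 0.024362254886228663 depth 0.04256538341526779 dir [0.96692893 0.25504597] park [0.67238456 0.10969436] tool 0.0914675468279388 0.15562581824962757 mouth tool 0.06202817551758956 0.1601353145836923
```

```bash
python3 -m jog '[[0,-0.0007,0.025,0,0,0,0],[0,-0.0007,0.05,0,0,0,0],[0.01,-0.0007,0.077,0,0,0,0],[0.02,-0.0007,0.077,0,0,0,0],[0.03,-0.0007,0.077,0,0,0,0],[0.04,-0.0007,0.077,0,0,0,0],[0.045,-0.0007,0.077,0,0,0,0],[0.045,-0.0007,0.077,0,0,0,0]]'
python3 - <<'E'
from h import *
import pickle
c=imaging.capture('wrist'); pickle.dump(c,open('w5.pkl','wb'))
s=telemetry.observe();print(s['eef_pos'],s['tcp_rot'],s['ft_force'])
cv2.imwrite('pics/w5.png',cv2.resize(c['frame'],(800,600)))
E
```

```text
time_s: 18.85
eef_pos: [0.6104, 0.2596, 0.1191]
tcp_rot: [[0.995, 0.103, 0.0], [0.103, -0.995, 0.0], [0.0, -0.0, -1.0]]
ft_force: [-0.3, 0.1, -3.0]
width: 0.0127
grasp_force: 60.2
[0.61012059 0.25957074 0.11905325] [[ 9.94617611e-01  1.03613740e-01 -2.95635141e-05]
 [ 1.03613740e-01 -9.94617611e-01 -3.25767462e-06]
 [-2.97419316e-05  1.76954277e-07 -1.00000000e+00]] [-0.56531101  0.03929429 -2.87514654]
```

View pics/w5.png

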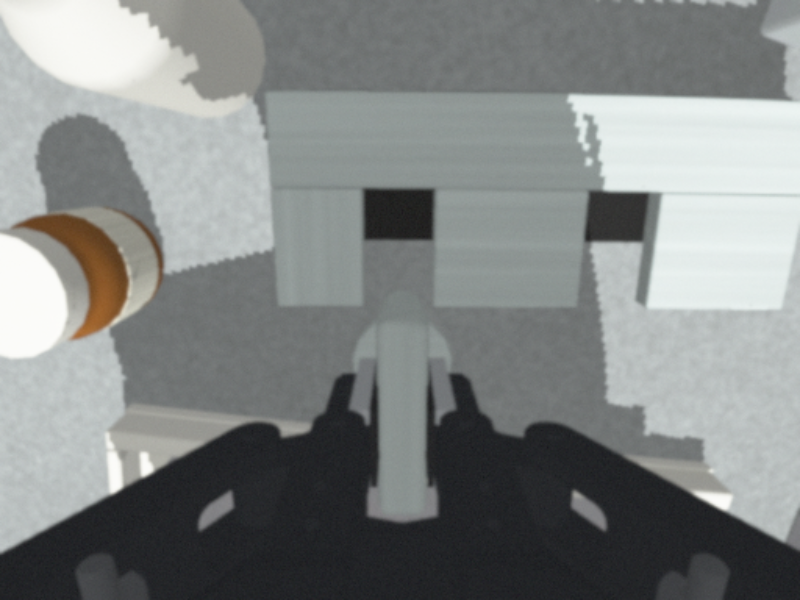

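Notch 0 is centred at column 398 and the pin collar at 402, so about 1 mm off. I'll slide in with that correction.

```bash
python3 - <<'E'
from h import *
import pickle
c=pickle.load(open('w5.pkl','rb'));q=lambda u,v:onz(c,u/1.5625,v/1.5625,.09)[:2]
g=np.array([.61012,.25957]);X=np.array([.9946,.1036]);Y=np.array([.1036,-.9946])
for v in(188,305):
  P=(q(363,v)+q(434,v))/2;print((P-g)@X,(P-g)@Y)
E
python3 -m jog '[[0.006,-0.001,0,0,0,0,0],[0.012,-0.001,0,0,0,0,0],[0.018,-0.001,0,0,0,0,0],[0.024,-0.001,0,0,0,0,0],[0.03,-0.001,0,0,0,0,0],[0.036,-0.001,0,0,0,0,0],[0.042,-0.001,0,0,0,0,0],[0.042,-0.001,0,0,0,0,0]]'
```

```text
0.0617718269580523 -0.0010334179950419642
0.01975348398400185 -0.0011536333935590745
time_s: 19.9
eef_pos: [0.6521, 0.2649, 0.1188]
tcp_rot: [[0.995, 0.103, -0.0], [0.103, -0.995, -0.0], [-0.0, 0.0, -1.0]]
ft_force: [0.3, 0.3, -3.0]
width: 0.0132
grasp_force: 60.2
```

```bash
python3 -m jog '[[0.003,0,0,0,0,0,0],[0.0065,0,0,0,0,0,0],[0.0065,0,0.0015,0,0,0,0],[0.0065,0,0.003,0,0,0,0],[0.0065,0,0.004,0,0,0,0],[0.0065,0,0.004,0,0,0,0]]'
```

```text
time_s: 20.65
eef_pos: [0.6582, 0.2656, 0.1149]
tcp_rot: [[0.995, 0.104, -0.0], [0.104, -0.995, -0.0], [-0.0, 0.0, -1.0]]
ft_force: [0.6, 0.2, -2.4]
width: 0.0134
grasp_force: 60.2
```

```bash
python3 -m jog '[[0,0,0.0005,0,0,0,0],[0,0,0.001,0,0,0,0],[0,0,0.0015,0,0,0,0],[0,0,0.0015,0,0,0,0]]'
python3 -m jog '[[0,0,0.0005,0,0,0,0],[0,0,0.001,0,0,0,0],[0,0,0.001,0,0,0,0]]'
```

```text
time_s: 21.15
eef_pos: [0.6584, 0.2656, 0.114]
tcp_rot: [[0.995, 0.104, 0.001], [0.104, -0.995, 0.0], [0.001, -0.0, -1.0]]
ft_force: [-1.8, -1.4, 2.0]
width: 0.013
grasp_force: 60.9
time_s: 21.52
eef_pos: [0.6585, 0.2657, 0.1139]
tcp_rot: [[0.995, 0.104, 0.001], [0.104, -0.995, 0.0], [0.001, -0.0, -1.0]]
ft_force: [-6.2, -1.4, 8.9]
width: 0.0127
grasp_force: 62.0
```

The collar is on the plate. Release, rise, and turn back for the mid pin.

```bash
python3 -m jog '[[0,0,-0.001,0,0,0,0.1],[0,0,-0.001,0,0,0,0.25],[0,0,-0.001,0,0,0,0.4],[0,0,-0.001,0,0,0,0.4],[0,0,-0.001,0,0,0,0.4]]'
python3 -m jog '[[0,0,-0.01,0,0,0,0.4],[0,0,-0.03,0,0,0,0.4],[0,0,-0.06,0,0,0,0.4],[0,0,-0.09,0,0,0,0.5],[0,0,-0.12,0,0,0,0.6],[0,0,-0.12,0,0,0,0.6]]'
python3 - <<'E'
from h import *
c=imaging.capture('wrist');s=telemetry.observe();print(s['joint_pos'])
cv2.imwrite('pics/w6.png',cv2.resize(c['frame'],(800,600)))
E
```

```text
time_s: 22.15
eef_pos: [0.6583, 0.2656, 0.1134]
tcp_rot: [[0.995, 0.104, -0.0], [0.104, -0.995, -0.0], [-0.0, 0.0, -1.0]]
ft_force: [-0.2, -0.9, 0.3]
width: 0.0341
grasp_force: 0.0
time_s: 22.9
eef_pos: [0.659, 0.2659, 0.2381]
tcp_rot: [[0.995, 0.104, 0.006], [0.104, -0.995, 0.002], [0.006, -0.001, -1.0]]
ft_force: [1.2, -0.6, 0.2]
width: 0.0512
grasp_force: 0.0
[1.90193139e+01 3.86374663e+01 5.53644095e+01 9.43362207e-04
 8.58164585e+01 1.03070724e+02]
```

View pics/w6.png

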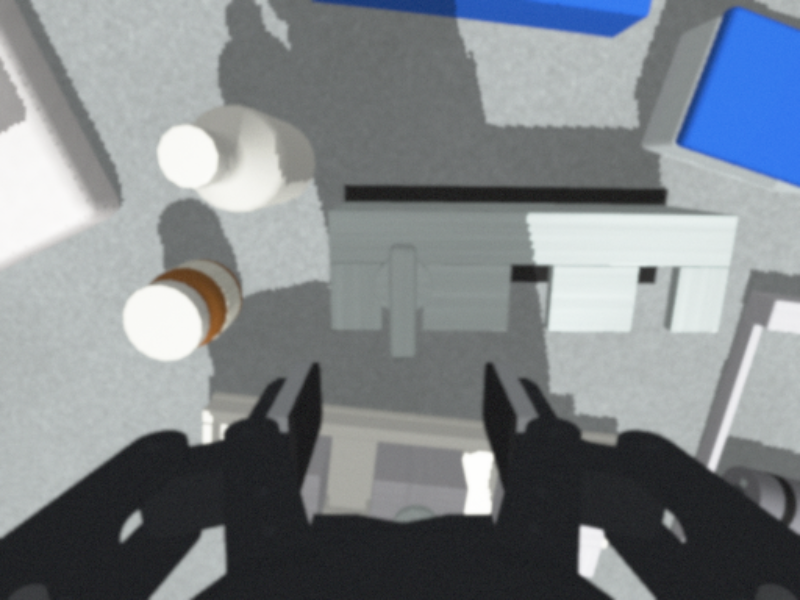

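The picture shows the pin standing in notch 0, bar at (402,300). Next is the mid pin.

```bash
python3 -m jog '[[-0.05,0.003,0,0,0,-0.16,0.6],[-0.1,0.006,0,0,0,-0.32,0.6],[-0.15,0.009,0,0,0,-0.48,0.6],[-0.19,0.013,0,0,0,-0.64,0.6],[-0.19,0.013,0.007,0,0,-0.82,0.6],[-0.19,0.013,0.007,0,0,-1,0.6],[-0.19,0.013,0.007,0,0,-1.18,0.6],[-0.19,0.013,0.007,0,0,-1.3,0.6]]'
python3 -m jog '[[0,0,0,0,0,-0.18,0.6],[0,0,0,0,0,-0.36,0.6],[0,0,0,0,0,-0.54,0.6],[0,0,0,0,0,-0.72,0.6],[0,0,0,0,0,-0.9,0.6],[0,0,0,0,0,-1.04,0.6],[0,0,0,0,0,-1.145,0.6],[0,0,0,0,0,-1.145,0.6]]'
python3 - <<'E'
from h import *
import pickle
c=imaging.capture('wrist'); pickle.dump(c,open('w7.pkl','wb'))
s=telemetry.observe();print(s['eef_pos'],s['tcp_rot'],s['joint_pos'])
f=c['frame'][100:290,130:390];cv2.imwrite('pics/w7.png',cv2.resize(f,None,fx=3,fy=3))
g=np.array(s['eef_pos']);X=np.array(s['tcp_rot'])[:,0]
for k in(-.03,0,.03):
  P=g+X*k;P[2]=.128;u=proj(c,P);print(((u-[130,100])*3).round())
E
```

```text
time_s: 23.95
eef_pos: [0.4703, 0.2328, 0.2261]
tcp_rot: [[0.161, 0.987, -0.001], [0.987, -0.161, -0.0], [-0.001, -0.001, -1.0]]
ft_force: [-0.4, -0.1, 0.1]
width: 0.0511
grasp_force: 0.0
time_s: 24.95
eef_pos: [0.4704, 0.2329, 0.2261]
tcp_rot: [[-0.829, 0.559, -0.001], [0.559, 0.829, -0.0], [0.0, -0.001, -1.0]]
ft_force: [-0.3, 0.4, 0.1]
width: 0.0512
grasp_force: 0.0
[0.47043604 0.23289266 0.22618092] [[-8.28054327e-01  5.60647505e-01 -6.37092451e-04]
 [ 5.60647739e-01  8.28054372e-01 -2.63668882e-04]
 [ 3.79721888e-04 -5.75516601e-04 -9.99999762e-01]] [ 2.23399513e+01  1.42510917e+01  9.15714169e+01 -1.02385015e-04
  7.42169966e+01 -3.35594193e+01]
[380. 383.]
[380. 279.]
[380. 168.]
```

View pics/w7.png

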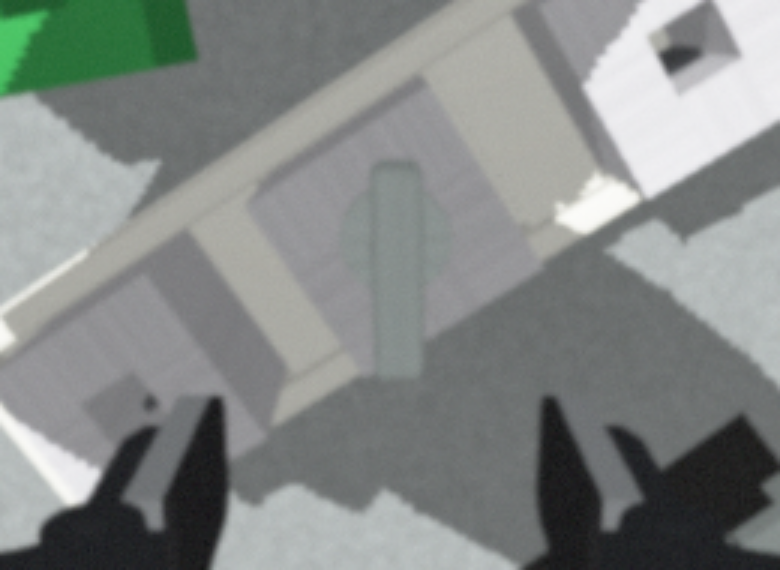

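The mid bar is centred at about (397,272), with the TCP projected at (380,277). Correction: y +4.7 mm, x +1.4 mm.

```bash
python3 -m jog '[[0.0014,0.0047,0.02,0,0,-0.014,0.6],[0.0014,0.0047,0.05,0,0,-0.014,0.6],[0.0014,0.0047,0.08,0,0,-0.014,0.6],[0.0014,0.0047,0.105,0,0,-0.014,0.6],[0.0014,0.0047,0.124,0,0,-0.014,0.6],[0.0014,0.0047,0.124,0,0,-0.014,0.6],[0.0014,0.0047,0.124,0,0,-0.014,0.6]]'
python3 -m jog '[[0,0,0,0,0,0,0.3],[0,0,0,0,0,0,0.1],[0,0,0,0,0,0,0],[0,0,0,0,0,0,0],[0,0,0,0,0,0,0],[0,0,0,0,0,0,0]]'
python3 -m jog '[[0,0,0,0,0,0.17,0],[0,0,-0.0004,0,0,0.34,0],[0,0,-0.0008,0,0,0.51,0],[0,0,-0.0012,0,0,0.68,0]]'
```

```text
time_s: 25.88
eef_pos: [0.4724, 0.2378, 0.1033]
tcp_rot: [[-0.837, 0.548, 0.001], [0.548, 0.837, 0.0], [-0.0, 0.001, -1.0]]
ft_force: [0.4, -0.9, 0.4]
width: 0.0512
grasp_force: 0.0
time_s: 26.62
eef_pos: [0.4721, 0.2375, 0.1031]
tcp_rot: [[-0.837, 0.547, 0.0], [0.547, 0.837, -0.0], [-0.0, -0.0, -1.0]]
ft_force: [-3.1, -2.9, 4.6]
width: 0.0126
grasp_force: 61.2
time_s: 27.12
eef_pos: [0.472, 0.2377, 0.1035]
tcp_rot: [[-0.302, 0.953, -0.0], [0.953, 0.302, 0.0], [0.0, -0.0, -1.0]]
ft_force: [1.8, 1.6, -6.5]
width: 0.0129
grasp_force: 59.8
```

```bash
python3 -m jog '[[0,0,0,0,0,-0.17,0],[0,0,-0.0005,0,0,-0.34,0],[0,0,-0.001,0,0,-0.51,0],[0,0,-0.0015,0,0,-0.68,0],[0,0,-0.002,0,0,-0.85,0],[0,0,-0.0025,0,0,-1.02,0],[0,0,-0.003,0,0,-1.19,0],[0,0,-0.0035,0,0,-1.36,0]]'
python3 -m jog '[[0,0,0,0,0,0.17,0],[0,0,-0.0005,0,0,0.34,0],[0,0,-0.001,0,0,0.51,0],[0,0,-0.0015,0,0,0.68,0],[0,0,-0.002,0,0,0.85,0],[0,0,-0.0025,0,0,1.02,0],[0,0,-0.003,0,0,1.19,0],[0,0,-0.0035,0,0,1.36,0]]'
python3 -m jog '[[0,0,0,0,0,-0.17,0],[0,0,-0.0005,0,0,-0.34,0],[0,0,-0.001,0,0,-0.51,0],[0,0,-0.0015,0,0,-0.68,0],[0,0,-0.002,0,0,-0.85,0],[0,0,-0.0025,0,0,-1.02,0],[0,0,-0.003,0,0,-1.19,0],[0,0,-0.0035,0,0,-1.36,0]]'
python3 -m jog '[[0,0,0,0,0,0.17,0],[0,0,-0.0005,0,0,0.34,0],[0,0,-0.001,0,0,0.51,0],[0,0,-0.0015,0,0,0.68,0],[0,0,-0.002,0,0,0.85,0],[0,0,-0.0025,0,0,1.02,0],[0,0,-0.003,0,0,1.19,0],[0,0,-0.0035,0,0,1.36,0]]'
python3 -m jog '[[0,0,0,0,0,-0.17,0],[0,0,-0.0005,0,0,-0.34,0],[0,0,-0.001,0,0,-0.51,0],[0,0,-0.0015,0,0,-0.68,0],[0,0,-0.002,0,0,-0.85,0],[0,0,-0.0025,0,0,-1.02,0],[0,0,-0.003,0,0,-1.19,0],[0,0,-0.0035,0,0,-1.36,0]]'
```

```text
time_s: 28.12
eef_pos: [0.4717, 0.2373, 0.1064]
tcp_rot: [[-0.994, -0.106, -0.001], [-0.106, 0.994, -0.001], [0.002, -0.001, -1.0]]
ft_force: [1.4, -0.7, -9.1]
width: 0.0133
grasp_force: 59.3
time_s: 29.12
eef_pos: [0.4719, 0.2375, 0.1101]
tcp_rot: [[-0.302, 0.953, -0.001], [0.953, 0.302, -0.0], [-0.0, -0.001, -1.0]]
ft_force: [2.8, -0.6, -8.1]
width: 0.0127
grasp_force: 59.4
time_s: 30.12
eef_pos: [0.4716, 0.2373, 0.1134]
tcp_rot: [[-0.994, -0.106, -0.002], [-0.106, 0.994, -0.001], [0.002, -0.001, -1.0]]
ft_force: [0.8, -0.4, -9.1]
width: 0.0133
grasp_force: 59.4
time_s: 31.12
eef_pos: [0.4719, 0.2374, 0.117]
tcp_rot: [[-0.302, 0.953, -0.001], [0.953, 0.302, -0.001], [-0.0, -0.001, -1.0]]
ft_force: [1.5, -0.6, -7.9]
width: 0.0127
grasp_force: 59.4
time_s: 32.12
eef_pos: [0.4715, 0.2373, 0.1204]
tcp_rot: [[-0.994, -0.106, -0.002], [-0.106, 0.994, -0.001], [0.002, -0.001, -1.0]]
ft_force: [1.0, -0.7, -8.7]
width: 0.0129
grasp_force: 59.4
```

```bash
python3 -m jog '[[0,0,0,0,0,0.17,0],[0,0,-0.0005,0,0,0.34,0],[0,0,-0.001,0,0,0.51,0],[0,0,-0.0015,0,0,0.68,0],[0,0,-0.002,0,0,0.85,0],[0,0,-0.0025,0,0,1.02,0],[0,0,-0.003,0,0,1.19,0],[0,0,-0.0035,0,0,1.36,0]]'
python3 -m jog '[[0,0,0,0,0,-0.17,0],[0,0,-0.0005,0,0,-0.34,0],[0,0,-0.001,0,0,-0.51,0],[0,0,-0.0015,0,0,-0.68,0],[0,0,-0.002,0,0,-0.85,0],[0,0,-0.0025,0,0,-1.02,0],[0,0,-0.003,0,0,-1.19,0],[0,0,-0.0035,0,0,-1.36,0]]'
python3 -m jog '[[0,0,0,0,0,0.17,0],[0,0,-0.0005,0,0,0.34,0],[0,0,-0.001,0,0,0.51,0],[0,0,-0.0015,0,0,0.68,0],[0,0,-0.002,0,0,0.85,0],[0,0,-0.0025,0,0,1.02,0],[0,0,-0.003,0,0,1.19,0],[0,0,-0.0035,0,0,1.36,0]]'
python3 -m jog '[[0,0,0,0,0,-0.17,0],[0,0,-0.0005,0,0,-0.34,0],[0,0,-0.001,0,0,-0.51,0],[0,0,-0.0015,0,0,-0.68,0],[0,0,-0.002,0,0,-0.85,0],[0,0,-0.0025,0,0,-1.02,0],[0,0,-0.003,0,0,-1.19,0],[0,0,-0.0035,0,0,-1.36,0]]'
python3 -m jog '[[0,0,0,0,0,0.17,0],[0,0,-0.0005,0,0,0.34,0],[0,0,-0.001,0,0,0.51,0],[0,0,-0.0015,0,0,0.68,0],[0,0,-0.002,0,0,0.85,0],[0,0,-0.0025,0,0,1.02,0],[0,0,-0.003,0,0,1.19,0],[0,0,-0.0035,0,0,1.36,0]]'
```

```text
time_s: 33.12
eef_pos: [0.4718, 0.2374, 0.124]
tcp_rot: [[-0.302, 0.953, -0.001], [0.953, 0.302, -0.001], [-0.0, -0.001, -1.0]]
ft_force: [1.6, -0.8, -8.8]
width: 0.0127
grasp_force: 59.4
time_s: 34.12
eef_pos: [0.4714, 0.2373, 0.1273]
tcp_rot: [[-0.994, -0.106, -0.002], [-0.106, 0.994, -0.001], [0.002, -0.001, -1.0]]
ft_force: [-0.1, -0.6, -9.1]
width: 0.0128
grasp_force: 59.3
time_s: 35.12
eef_pos: [0.472, 0.2375, 0.1315]
tcp_rot: [[-0.301, 0.953, -0.0], [0.953, 0.301, -0.0], [-0.0, -0.001, -1.0]]
ft_force: [0.0, 0.7, -2.2]
width: 0.013
grasp_force: 60.0
time_s: 36.12
eef_pos: [0.4719, 0.2376, 0.135]
tcp_rot: [[-0.994, -0.106, -0.0], [-0.106, 0.994, -0.0], [0.0, -0.0, -1.0]]
ft_force: [-0.4, 0.0, -2.9]
width: 0.0129
grasp_force: 60.1
time_s: 37.12
eef_pos: [0.472, 0.2376, 0.1386]
tcp_rot: [[-0.302, 0.953, -0.0], [0.953, 0.302, -0.0], [-0.0, -0.0, -1.0]]
ft_force: [0.1, 0.1, -2.9]
width: 0.0126
grasp_force: 60.0
```

```bash
python3 -m jog '[[0,0,-0.006,0,0,0,0],[0,0,-0.012,0,0,0,0],[0,0,-0.018,0,0,0,0],[0,0,-0.026,0,0,0,0],[0,0,-0.034,0,0,0,0],[0,0,-0.042,0,0,0,0],[0,0,-0.052,0,0,0,0],[0,0,-0.058,0,0,0,0]]'
python3 -m jog '[[0,0,0,0,0,0.18,0],[0,0,0,0,0,0.36,0],[0,0,0,0,0,0.54,0],[0,0,0,0,0,0.72,0],[0,0,0,0,0,0.9,0],[0,0,0,0,0,1.08,0],[0,0,0,0,0,1.26,0],[0,0,0,0,0,1.44,0]]'
python3 -m jog '[[0,0,0,0,0,0.17,0],[0,0,0,0,0,0.335,0],[0,0,0,0,0,0.335,0],[0,0,0,0,0,0.335,0]]'
python3 -m jog '[[0.03,0.015,0,0,0,0,0],[0.065,0.035,0,0,0,0,0],[0.1,0.055,0,0,0,0,0],[0.1384,0.0713,0,0,0,0,0],[0.1384,0.0713,0.025,0,0,0,0],[0.1384,0.0713,0.05,0,0,0,0],[0.1384,0.0713,0.0765,0,0,0,0],[0.1384,0.0713,0.0765,0,0,0,0]]'
python3 - <<'E'
from h import *
import pickle
c=imaging.capture('wrist'); pickle.dump(c,open('w8.pkl','wb'))
s=telemetry.observe();print(s['eef_pos'],s['tcp_rot'],s['ft_force'])
cv2.imwrite('pics/w8.png',cv2.resize(c['frame'],(800,600)))
E
```

```text
time_s: 38.12
eef_pos: [0.4722, 0.2377, 0.1975]
tcp_rot: [[-0.307, 0.952, 0.001], [0.952, 0.307, 0.0], [0.0, 0.001, -1.0]]
ft_force: [-0.6, 0.0, -2.6]
width: 0.0131
grasp_force: 60.1
time_s: 39.12
eef_pos: [0.4721, 0.2376, 0.1968]
tcp_rot: [[0.906, 0.423, -0.0], [0.423, -0.906, -0.0], [-0.0, -0.0, -1.0]]
ft_force: [-0.2, -0.3, -2.6]
width: 0.0128
grasp_force: 60.1
time_s: 39.62
eef_pos: [0.4721, 0.2376, 0.1967]
tcp_rot: [[0.994, 0.111, -0.0], [0.111, -0.994, -0.0], [-0.0, 0.0, -1.0]]
ft_force: [-0.4, 0.8, -3.5]
width: 0.0125
grasp_force: 60.1
time_s: 40.62
eef_pos: [0.6164, 0.1814, 0.1182]
tcp_rot: [[0.994, 0.11, -0.004], [0.11, -0.994, -0.001], [-0.004, 0.0, -1.0]]
ft_force: [0.5, 0.4, -2.2]
width: 0.0126
grasp_force: 60.0
[0.61720274 0.18162766 0.12001397] [[ 9.94003987e-01  1.09336548e-01 -1.26201880e-03]
 [ 1.09336258e-01 -9.94004776e-01 -2.97020550e-04]
 [-1.28692791e-03  1.57255198e-04 -9.99999160e-01]] [ 0.55535813  0.43735066 -2.97859413]
```

View pics/w8.png

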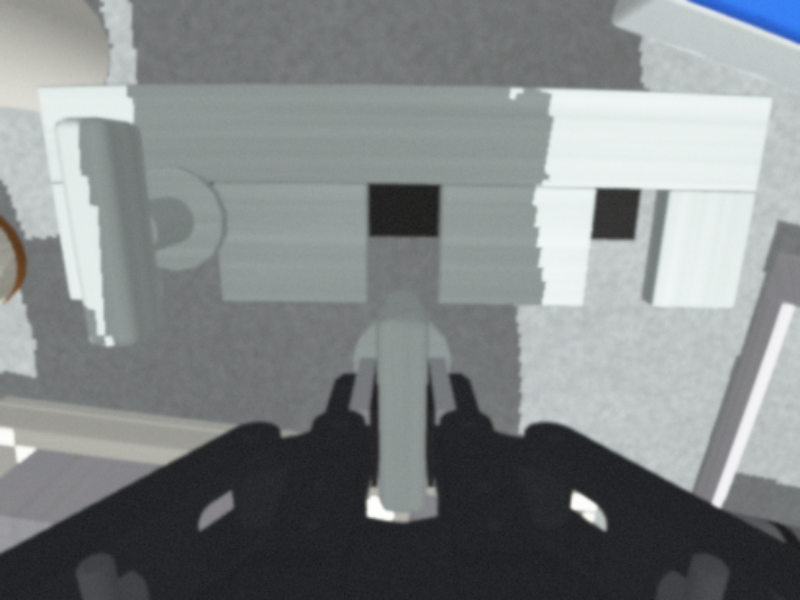

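Notch 1 shows at columns 367–439 and the pin collar at 402, so it is aligned. Slide in 50 mm and lower.

```bash
python3 -m jog '[[0.007,0.0006,0,0,0,0,0],[0.014,0.0006,0,0,0,0,0],[0.021,0.0006,0,0,0,0,0],[0.028,0.0006,0,0,0,0,0],[0.035,0.0006,0,0,0,0,0],[0.042,0.0006,0,0,0,0,0],[0.05,0.0006,0,0,0,0,0],[0.05,0.0006,0,0,0,0,0]]'
python3 -m jog '[[0,0,0.001,0,0,0,0],[0,0,0.002,0,0,0,0],[0,0,0.003,0,0,0,0],[0,0,0.004,0,0,0,0],[0,0,0.005,0,0,0,0],[0,0,0.005,0,0,0,0]]'
```

```text
time_s: 41.68
eef_pos: [0.6675, 0.1864, 0.12]
tcp_rot: [[0.994, 0.107, -0.0], [0.107, -0.994, -0.0], [-0.0, 0.0, -1.0]]
ft_force: [-0.0, 0.7, -3.7]
width: 0.0131
grasp_force: 60.0
time_s: 42.42
eef_pos: [0.6672, 0.1865, 0.1152]
tcp_rot: [[0.994, 0.108, 0.0], [0.108, -0.994, 0.0], [0.0, -0.0, -1.0]]
ft_force: [0.3, -0.4, -2.2]
width: 0.0126
grasp_force: 60.0
```

```bash
python3 -m jog '[[0,0,0.0005,0,0,0,0],[0,0,0.001,0,0,0,0],[0,0,0.0015,0,0,0,0],[0,0,0.0015,0,0,0,0]]'
```

```text
time_s: 42.92
eef_pos: [0.6673, 0.1865, 0.1151]
tcp_rot: [[0.994, 0.108, 0.001], [0.108, -0.994, 0.0], [0.001, -0.0, -1.0]]
ft_force: [-5.6, -1.2, 8.8]
width: 0.0127
grasp_force: 61.7
```

```bash
python3 -m jog '[[0,0,-0.001,0,0,0,0.1],[0,0,-0.001,0,0,0,0.25],[0,0,-0.001,0,0,0,0.4],[0,0,-0.001,0,0,0,0.4],[0,0,-0.001,0,0,0,0.4]]'
python3 -m jog '[[0,0,-0.01,0,0,0,0.4],[0,0,-0.03,0,0,0,0.4],[0,0,-0.06,0,0,0,0.4],[0,0,-0.09,0,0,0,0.4],[0,0,-0.12,0,0,0,0.3],[-0.06,0.04,-0.12,0,0,0,0.1],[-0.12,0.08,-0.12,0,0,0,0],[-0.17,0.11,-0.12,0,0,0,0]]'
python3 - <<'E'
from h import *
import pickle
c=imaging.capture('top'); pickle.dump(c,open('t2.pkl','wb'))
s=telemetry.observe();print(s['eef_pos'],s['tcp_rot'],s['joint_pos'],s['width'])
cv2.imwrite('pics/t2.png',cv2.resize(c['frame'][100:292,70:390],None,fx=2.5,fy=2.5,interpolation=cv2.INTER_CUBIC))
E
```

```text
time_s: 43.55
eef_pos: [0.6672, 0.1864, 0.1146]
tcp_rot: [[0.994, 0.108, -0.0], [0.108, -0.994, -0.0], [-0.0, 0.0, -1.0]]
ft_force: [-0.0, 0.5, -0.1]
width: 0.0341
grasp_force: 0.0
time_s: 44.55
eef_pos: [0.5204, 0.0669, 0.2362]
tcp_rot: [[0.994, 0.108, 0.002], [0.108, -0.994, 0.0], [0.002, 0.0, -1.0]]
ft_force: [0.9, -1.2, 1.6]
width: 0.0001
grasp_force: 0.0
[0.51483008 0.06396831 0.23489634] [[ 9.94306348e-01  1.06517164e-01 -2.99675460e-03]
 [ 1.06514119e-01 -9.94310515e-01 -1.15850980e-03]
 [-3.10310578e-03  8.32716968e-04 -9.99994839e-01]] [ 3.06427233e+00  1.31263468e+01  9.17776675e+01 -5.90445831e-02
  7.52709976e+01  8.69648594e+01] 0.00028749156161783775
```

View pics/t2.png

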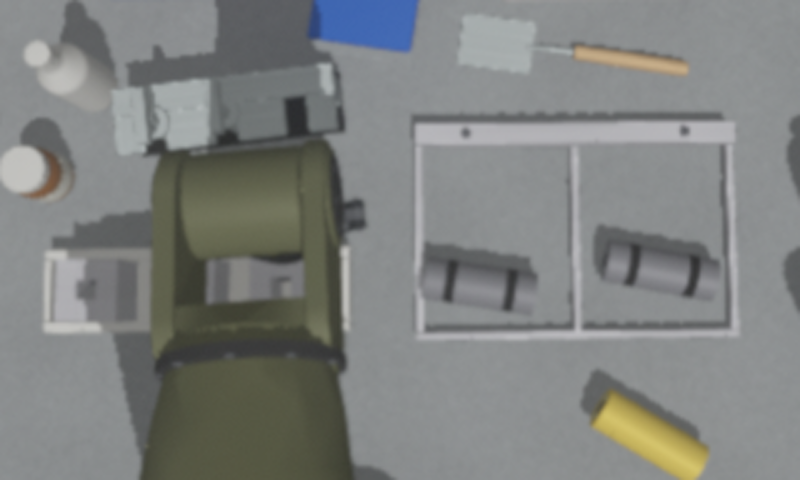

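The top view shows both pins in notches 0 and 1 (the arm partly covers the second), and the blocks are down. The left grey roller is at (480,280), slightly shifted left and against the lane bar, and the right one is at (660,270). The pins were done first, so now the rollers, starting with a close look at the left lane.

```bash
python3 -m jog '[[-0.025,0.043,0,0,0,0.033,0],[-0.05,0.086,0,0,0,0.066,0],[-0.075,0.13,0,0,0,0.1,0.5],[-0.104,0.174,0,0,0,0.131,1],[-0.104,0.174,0,0,0,0.131,1],[-0.104,0.174,0,0,0,0.131,1]]'
python3 - <<'E'
from h import *
import pickle
c=imaging.capture('wrist'); pickle.dump(c,open('w9.pkl','wb'))
s=telemetry.observe();print(s['eef_pos'],s['tcp_rot'],s['joint_pos'],s['width'])
cv2.imwrite('pics/w9.png',cv2.resize(c['frame'],(800,600)))
E
```

```text
time_s: 45.35
eef_pos: [0.4375, -0.1161, 0.2358]
tcp_rot: [[1.0, -0.023, 0.002], [-0.023, -1.0, -0.0], [0.002, 0.0, -1.0]]
ft_force: [0.2, 0.4, 0.5]
width: 0.0721
grasp_force: 0.0
[ 0.43761688 -0.11564796  0.23545548] [[ 9.99747390e-01 -2.24464329e-02  1.14616251e-03]
 [-2.24461876e-02 -9.99748027e-01 -2.26439626e-04]
 [ 1.15095647e-03  2.00655446e-04 -9.99999318e-01]] [-1.94461752e+01  4.38900789e+00  1.01780338e+02  1.00290550e-02
  7.37644112e+01  7.18372137e+01] 0.07924077636069544
```

View pics/w9.png

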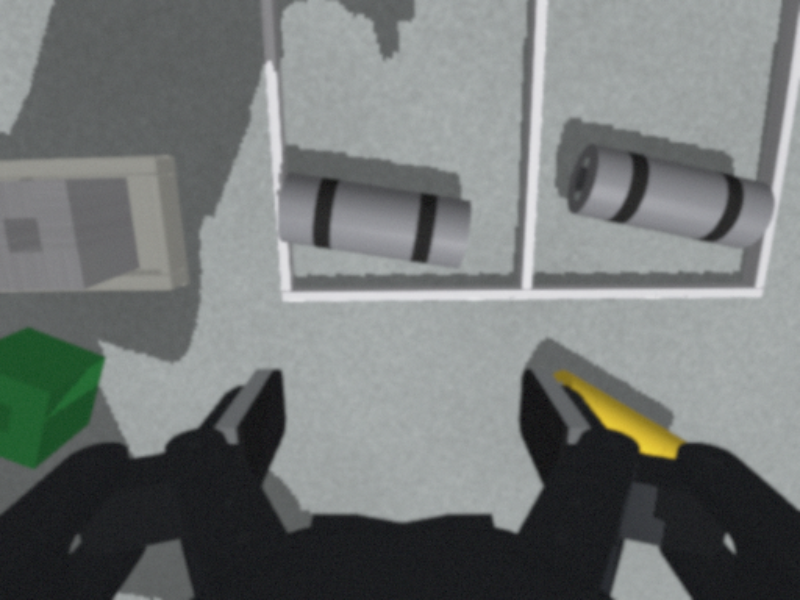

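Roller A spans corners (282,178), (282,240), (470,203) and (462,266), close to the left lane bar. Roller B spans (590,145), (570,210), (772,185) and (750,247), close to the right bar. The guard's inner edge is at row ≈290 and the middle bar at column ≈530.

```bash
python3 - <<'E'
from h import *
import pickle
c=pickle.load(open('w9.pkl','rb'));q=lambda u,v,z:onz(c,u/1.5625,v/1.5625,z)[:2].round(4)
print('guard inner',q(290,291,.016),q(520,289,.016),q(750,289,.016))
print('guard outer',q(290,301,.016),q(750,297,.016))
print('left bar in',q(284,240,.016),q(276,60,.016),'mid',q(524,240,.016),q(538,240,.016),'right in',q(760,240,.016))
for n,p in dict(A=[(282,178),(282,240),(470,203),(462,266)],B=[(590,145),(570,210),(772,185),(750,247)]).items():
  P=np.array([q(*x,.03) for x in p]);print(n,P.tolist(),P.mean(0))
t=pickle.load(open('t2.pkl','rb'));r=lambda u,v,z:onz(t,70+u/2.5,100+v/2.5,z)[:2].round(4)
print('face',r(415,146,.03),r(735,144,.03),'guard',r(420,335,.016),r(735,332,.016))
print('A',r(480,281,.035),'B',r(661,270,.035))
E
```

```text
guard inner [ 0.4163 -0.0291] [ 0.4135 -0.2071] [ 0.4091 -0.3911]
guard outer [ 0.4083 -0.0284] [ 0.4026 -0.3922]
left bar in [ 0.4559 -0.0279] [ 0.5811 -0.0327] mid [ 0.4515 -0.2086] [ 0.4513 -0.2192] right in [ 0.448  -0.3927]
A [[0.5015, -0.0337], [0.4579, -0.0299], [0.4808, -0.1656], [0.4355, -0.1602]] [ 0.468925 -0.09735 ]
B [[0.5189, -0.2487], [0.4745, -0.2374], [0.4902, -0.3847], [0.4452, -0.3751]] [ 0.4822   -0.311475]
face [ 0.6338 -0.027 ] [ 0.6275 -0.4074] guard [ 0.411  -0.0278] [ 0.405  -0.4004]
A [ 0.4723 -0.0996] B [ 0.4799 -0.3112]
```

```bash
python3 - <<'E'
from h import *
import pickle
c=pickle.load(open('w9.pkl','rb'))
g=np.array([.43762,-.11565,.23546]);X=np.array([.99975,-.0224,.0011]);Y=np.array([-.0224,-.99975,0]);Z=np.array([0,0,-1.])
for dz in(0,-.013):
  for x in(-.011,.011):
    print(dz,x,[(proj(c,g+X*x+Y*y+Z*dz)*1.5625).round() for y in(-.0396,.0396)])
E
```

```text
0 -0.011 [array([280., 418.]), array([522., 418.])]
0 0.011 [array([275., 356.]), array([526., 355.])]
-0.013 -0.011 [array([270., 440.]), array([532., 439.])]
-0.013 0.011 [array([264., 373.]), array([537., 372.])]
```

The fingertips sit about 13 mm above the TCP when fully open. With TCP z=0.008 they clear the 16 mm guard bar and still push the roller at mid-height. I'll descend behind roller A.

```bash
python3 -m jog '[[-0.013,-0.0085,0.03,0,0,0,1],[-0.026,-0.017,0.08,0,0,0,1],[-0.026,-0.017,0.13,0,0,0,1],[-0.026,-0.017,0.17,0,0,0,1],[-0.026,-0.017,0.2,0,0,0,1],[-0.026,-0.017,0.22,0,0,0,1],[-0.026,-0.017,0.2275,0,0,0,1],[-0.026,-0.017,0.2275,0,0,0,1]]'
python3 - <<'E'
from h import *
c=imaging.capture('wrist')
cv2.imwrite('pics/w10.png',c['frame'])
E
```

```text
time_s: 46.4
eef_pos: [0.4119, -0.0981, 0.0073]
tcp_rot: [[1.0, -0.022, -0.0], [-0.022, -1.0, 0.0], [-0.0, -0.0, -1.0]]
ft_force: [0.2, -0.2, 1.3]
width: 0.0854
grasp_force: 0.0
```

View pics/w10.png

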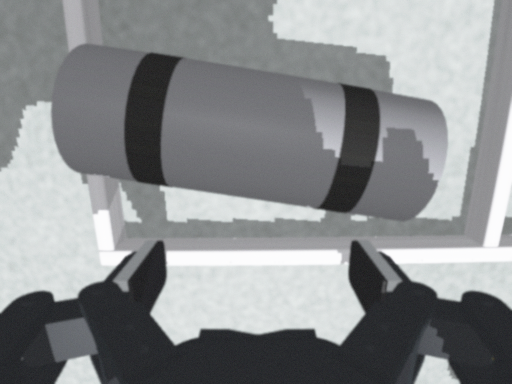

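The picture shows the open fingers at (150,250) and (365,250), straddling roller A's centre from behind, above the guard. I'll push slowly.

```bash
python3 -m jog '[[0.004,0,0,0,0,0,1],[0.008,0,0,0,0,0,1],[0.012,0,0,0,0,0,1],[0.016,0,0,0,0,0,1],[0.02,0,0,0,0,0,1],[0.024,0,0,0,0,0,1],[0.028,0,0,0,0,0,1],[0.032,0,0,0,0,0,1]]'
python3 -m jog '[[0.005,0,0,0,0,0,1],[0.01,0,0,0,0,0,1],[0.015,0,0,0,0,0,1],[0.02,0,0,0,0,0,1],[0.025,0,0,0,0,0,1],[0.03,0,0,0,0,0,1],[0.035,0,0,0,0,0,1],[0.04,0,0,0,0,0,1]]'
python3 - <<'E'
from h import *
c=imaging.capture('wrist')
cv2.imwrite('pics/w11.png',c['frame'])
E
```

```text
time_s: 47.45
eef_pos: [0.4438, -0.0993, 0.0072]
tcp_rot: [[1.0, -0.023, -0.0], [-0.023, -1.0, -0.0], [-0.0, 0.0, -1.0]]
ft_force: [-0.9, -1.0, 0.2]
width: 0.085
grasp_force: 0.1
time_s: 48.45
eef_pos: [0.4839, -0.1002, 0.0072]
tcp_rot: [[1.0, -0.023, 0.0], [-0.023, -1.0, -0.0], [0.0, 0.0, -1.0]]
ft_force: [0.2, 0.7, -0.1]
width: 0.0854
grasp_force: 0.1
```

View pics/w11.png

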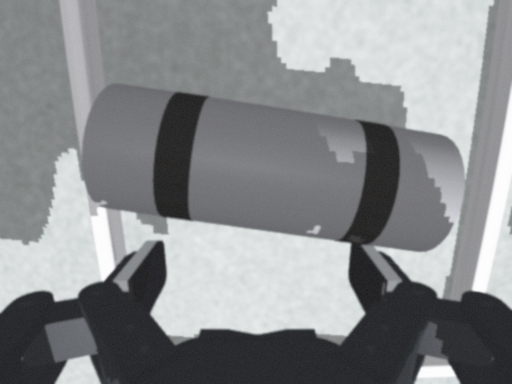

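Roller A rolls while still tilted about 8°, pushed by the right finger. There is lane room left for the drift, and the rail will square it. Continuing.

```bash
python3 -m jog '[[0.005,0,0,0,0,0,1],[0.01,0,0,0,0,0,1],[0.015,0,0,0,0,0,1],[0.02,0,0,0,0,0,1],[0.025,0,0,0,0,0,1],[0.03,0,0,0,0,0,1],[0.035,0,0,0,0,0,1],[0.04,0,0,0,0,0,1]]'
python3 -m jog '[[0.005,0,0,0,0,0,1],[0.01,0,0,0,0,0,1],[0.015,0,0,0,0,0,1],[0.02,0,0,0,0,0,1],[0.025,0,0,0,0,0,1],[0.03,0,0,0,0,0,1],[0.034,0,0,0,0,0,1],[0.038,0,0,0,0,0,1]]'
python3 - <<'E'
from h import *
c=imaging.capture('wrist')
cv2.imwrite('pics/w12.png',c['frame'])
E
```

```text
time_s: 49.5
eef_pos: [0.5238, -0.1012, 0.0072]
tcp_rot: [[1.0, -0.023, -0.0], [-0.023, -1.0, 0.0], [-0.0, -0.0, -1.0]]
ft_force: [-1.0, -0.9, -0.2]
width: 0.0853
grasp_force: 0.1
time_s: 50.5
eef_pos: [0.5617, -0.1021, 0.0072]
tcp_rot: [[1.0, -0.023, -0.0], [-0.023, -1.0, 0.0], [-0.0, -0.0, -1.0]]
ft_force: [-2.9, 0.3, 2.0]
width: 0.0849
grasp_force: 1.4
```

View pics/w12.png

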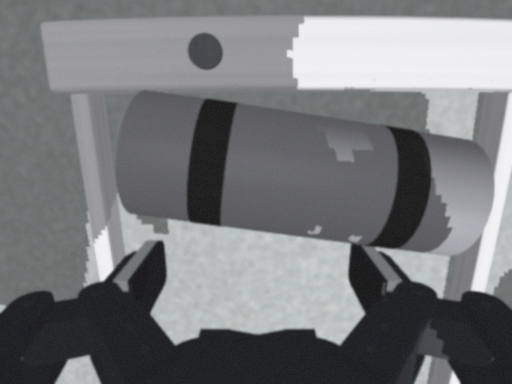

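That is 16 pictures, two over the 14 I was allowed, and I lost count. I won't view any more and will check by numbers from here. The last one shows roller A's left end nearly at the rail, with its right end still about 20 mm back. I'll press on gently, watching the force.

```bash
python3 -m jog '[[0.003,0,0,0,0,0,1],[0.005,0,0,0,0,0,1],[0.007,0,0,0,0,0,1],[0.009,0,0,0,0,0,1],[0.01,0,0,0,0,0,1],[0.01,0,0,0,0,0,1]]'
python3 -m jog '[[0.002,0,0,0,0,0,1],[0.004,0,0,0,0,0,1],[0.004,0,0,0,0,0,1]]'
python3 -m jog '[[0.001,0,0,0,0,0,1],[0.002,0,0,0,0,0,1],[0.002,0,0,0,0,0,1]]'
```

```text
time_s: 51.3
eef_pos: [0.5716, -0.1023, 0.0072]
tcp_rot: [[1.0, -0.023, 0.0], [-0.023, -1.0, -0.0], [0.0, 0.0, -1.0]]
ft_force: [-0.7, 0.1, 0.3]
width: 0.0854
grasp_force: 0.4
time_s: 51.68
eef_pos: [0.5752, -0.1024, 0.0071]
tcp_rot: [[1.0, -0.023, -0.001], [-0.023, -1.0, 0.0], [-0.001, 0.0, -1.0]]
ft_force: [-5.2, -0.9, 2.4]
width: 0.0857
grasp_force: 2.6
time_s: 52.05
eef_pos: [0.5755, -0.1025, 0.0069]
tcp_rot: [[1.0, -0.023, -0.006], [-0.023, -1.0, 0.0], [-0.006, -0.0, -1.0]]
ft_force: [-20.4, -2.2, 11.3]
width: 0.0856
grasp_force: 9.9
```

```bash
python3 -m jog '[[-0.001,0,0,0,0,0,1],[-0.003,0,0,0,0,0,1],[-0.006,0,0,0,0,0,1],[-0.015,0,0,0,0,0,1],[-0.03,0,0,0,0,0,1],[-0.04,0,0,0,0,0,1]]'
python3 -m jog '[[0,0,-0.04,0,0,0,1],[0,0,-0.1,0,0,0,1],[0,0,-0.16,0,0,0,1],[-0.02,-0.04,-0.21,0,0,0,1],[-0.05,-0.09,-0.228,0,0,0,1],[-0.08,-0.15,-0.228,0,0,0,1],[-0.1,-0.2,-0.228,0,0,0,1],[-0.1,-0.2,-0.228,0,0,0,1]]'
cat > bands.py <<'E'
from h import *
c=imaging.capture('top');f=c['frame']
hsv=cv2.cvtColor(f,cv2.COLOR_BGR2HSV)
m=(f.max(2)<62).astype('uint8')
n,l,st,ce=cv2.connectedComponentsWithStats(m)
for i in range(1,n):
  if 8<st[i,4]<200:
    P=onz(c,*ce[i],.04)
    if .4<P[0]<.66 and -.42<P[1]<0:
      ys,xs=np.where(l==i);print(st[i],ce[i].round(1),P[:2].round(4))
E
python3 bands.py
```

```text
time_s: 52.8
eef_pos: [0.5367, -0.1014, 0.0072]
tcp_rot: [[1.0, -0.023, -0.0], [-0.023, -1.0, 0.0], [-0.0, -0.0, -1.0]]
ft_force: [0.1, -0.1, 0.9]
width: 0.0855
grasp_force: 0.0
time_s: 53.8
eef_pos: [0.4408, 0.1035, 0.2355]
tcp_rot: [[1.0, -0.018, 0.001], [-0.018, -1.0, 0.0], [0.001, -0.0, -1.0]]
ft_force: [0.5, -0.6, -0.7]
width: 0.0853
grasp_force: 0.0
[323 198   3   7  11] [324.  200.5] [ 0.5024 -0.2806]
[345 203   5  14  25] [347.2 208.7] [ 0.4767 -0.3472]
```

```bash
sed -i 's/<62/<TH/; s/^c=imag/import sys;TH=int(sys.argv[1])\nc=imag/' bands.py; python3 bands.py 75
python3 - <<'E'
from h import *
c=imaging.capture('top');g=c['frame'].max(2)
a=proj(c,[.64,-.03,.03]);print(a)
print(g[146:182:2,236:306:3])
E
```

```text
[255 159   3  14  34] [256.2 165. ] [ 0.611  -0.0862]
[279 159   3  14  32] [280.3 165.2] [ 0.6089 -0.1567]
[321 198   6  15  40] [323.4 204.2] [ 0.4916 -0.2783]
[344 202   6  16  48] [347.  208.8] [ 0.4765 -0.3467]
[236.98190428 156.31769613]
[[107 108 107 109 107 108 104 108 110 107 108 103 103 107  99 107 101 100
  107  98  99 107  98 103]
 [108 113 112 111 113 114 114 114 114 114 114 112 111 111 113 113 113 115
  115 120 124 126 127 126]
 [160 178 179 177 177 177 173 167 177 177 176 172 171 171 171 171 170 170
  171 171 172 173 173 173]
 [165 184 183 183 182 181 151 128 179 180 179 179 178 178 178 178 179 178
  178 179 179 179 179 179]
 [166 184 184 184 183 182 161 141 181 181 180 181 181 181 181 181 180 180
  180 181 180 180 180 180]
 [165 181 181 183 180 176 179 173 175 178 167 174 176 165 169 173 161 171
  173 173 172 171 171 170]
 [156 153 146 125 117 113 107  97 111 116 105 111 112 102  96  93  98 107
  123 144 142 161 147 144]
 [166 152 140 101 106 106  84  62 105 107 107 107 107 107  88  61 106 107
  120 140 137 172 146 143]
 [165 151 138 104 120 120  95  65 118 121 120 12
[... 262 characters left out ...]
51 143 118 147 147 115  72 146 148 148 148 148 148 122  72 146 149
  146 141 137 172 147 141]
 [165 151 142 126 137 137 107  70 136 137 138 137 138 137 110  70 135 137
  139 140 135 170 146 141]
 [165 151 143 139 128 128 100  67 126 128 128 128 128 129  99  71 126 128
  133 140 123 169 146 141]
 [164 151 143 141 130 129 120 112 130 131 132 131 131 132 121 112 130 130
  136 142 135 168 140 141]
 [165 151 142 141 143 140 143 142 144 144 143 145 144 144 144 142 142 143
  142 142 135 166 138 141]
 [164 153 140 141 141 142 142 142 143 144 144 145 142 144 144 143 144 143
  143 143 136 164 144 142]
 [165 155 141 141 142 142 141 143 144 143 145 144 144 145 144 143 144 143
  141 142 137 163 146 140]]
```

Roller A lies against the stop: band centres are at x=0.611 and 0.609, matching the rail's angle. Roller B is at (0.484,−0.3125), tilted about 12° and unmoved. Now go behind B, biased towards its rear (right) end.

```bash
python3 -m jog '[[-0.002,0.055,0,0,0,0,1],[-0.004,0.11,0,0,0,0,1],[-0.006,0.165,0,0,0,0,1],[-0.008,0.22,0,0,0,0,1],[-0.009,0.275,0,0,0,0,1],[-0.01,0.33,0,0,0,0,1],[-0.011,0.38,0,0,0,0,1],[-0.011,0.4285,0,0,0,0,1]]'
python3 -m jog '[[0,0,0,0,0,0,1],[0,0,0.05,0,0,0,1],[0,0,0.1,0,0,0,1],[0,0,0.15,0,0,0,1],[0,0,0.19,0,0,0,1],[0,0,0.22,0,0,0,1],[0,0,0.2275,0,0,0,1],[0,0,0.2275,0,0,0,1]]'
```

```text
time_s: 54.95
eef_pos: [0.4199, -0.3306, 0.2349]
tcp_rot: [[1.0, -0.026, -0.0], [-0.026, -1.0, 0.0], [-0.0, -0.0, -1.0]]
ft_force: [1.4, -0.3, -0.1]
width: 0.0855
grasp_force: 0.0
time_s: 55.95
eef_pos: [0.4212, -0.3277, 0.0082]
tcp_rot: [[1.0, -0.024, 0.0], [-0.024, -1.0, -0.0], [0.0, 0.0, -1.0]]
ft_force: [0.9, 1.0, 1.0]
width: 0.0852
grasp_force: 0.0
```

```bash
python3 -m jog '[[0.004,-0.0003,0,0,0,0,1],[0.008,-0.0006,0,0,0,0,1],[0.012,-0.001,0,0,0,0,1],[0.016,-0.0013,0,0,0,0,1],[0.02,-0.0016,0,0,0,0,1],[0.024,-0.002,0,0,0,0,1],[0.028,-0.002,0,0,0,0,1],[0.032,-0.002,0,0,0,0,1]]'
python3 -m jog '[[0.005,0,0,0,0,0,1],[0.01,0,0,0,0,0,1],[0.015,0,0,0,0,0,1],[0.02,0,0,0,0,0,1],[0.025,0,0,0,0,0,1],[0.03,0,0,0,0,0,1],[0.035,0,0,0,0,0,1],[0.04,0,0,0,0,0,1]]'
python3 -m jog '[[0.005,0,0,0,0,0,1],[0.01,0,0,0,0,0,1],[0.015,0,0,0,0,0,1],[0.02,0,0,0,0,0,1],[0.025,0,0,0,0,0,1],[0.03,0,0,0,0,0,1],[0.035,0,0,0,0,0,1],[0.04,0,0,0,0,0,1]]'
python3 bands.py 75
```

```text
time_s: 56.95
eef_pos: [0.4536, -0.3262, 0.0077]
tcp_rot: [[1.0, -0.023, 0.0], [-0.023, -1.0, -0.0], [0.0, 0.0, -1.0]]
ft_force: [-1.2, -2.4, 1.6]
width: 0.0853
grasp_force: 1.3
time_s: 57.95
eef_pos: [0.4936, -0.327, 0.0076]
tcp_rot: [[1.0, -0.023, -0.0], [-0.023, -1.0, 0.0], [-0.0, -0.0, -1.0]]
ft_force: [-1.6, -1.4, 1.8]
width: 0.0851
grasp_force: 2.4
time_s: 58.95
eef_pos: [0.5336, -0.3279, 0.0077]
tcp_rot: [[1.0, -0.023, -0.0], [-0.023, -1.0, 0.0], [-0.0, -0.0, -1.0]]
ft_force: [-1.8, -0.1, 1.4]
width: 0.0851
grasp_force: 1.9
[254 158   5  16  73] [256.1 165.8] [ 0.6087 -0.0859]
[278 158   5  16  69] [280.3 165.8] [ 0.6071 -0.1565]
```

```bash
python3 -m jog '[[0.005,0,0,0,0,0,1],[0.01,0,0,0,0,0,1],[0.015,0,0,0,0,0,1],[0.02,0,0,0,0,0,1],[0.024,0,0,0,0,0,1],[0.027,0,0,0,0,0,1],[0.03,0,0,0,0,0,1],[0.03,0,0,0,0,0,1]]'
python3 -m jog '[[0.002,0,0,0,0,0,1],[0.004,0,0,0,0,0,1],[0.004,0,0,0,0,0,1]]'
python3 -m jog '[[0.001,0,0,0,0,0,1],[0.002,0,0,0,0,0,1],[0.002,0,0,0,0,0,1]]'
```

```text
time_s: 60.0
eef_pos: [0.5602, -0.3294, 0.0074]
tcp_rot: [[1.0, -0.022, -0.007], [-0.022, -1.0, 0.001], [-0.007, -0.001, -1.0]]
ft_force: [-30.2, -3.4, 12.5]
width: 0.0851
grasp_force: 14.1
time_s: 60.38
eef_pos: [0.5631, -0.3301, 0.0071]
tcp_rot: [[1.0, -0.022, -0.01], [-0.022, -1.0, 0.001], [-0.01, -0.0, -1.0]]
ft_force: [-36.2, -6.4, 14.2]
width: 0.0855
grasp_force: 54.9
time_s: 60.75
eef_pos: [0.5635, -0.3301, 0.0071]
tcp_rot: [[1.0, -0.021, -0.014], [-0.021, -1.0, 0.002], [-0.014, -0.001, -1.0]]
ft_force: [-51.2, -4.2, 22.6]
width: 0.0856
grasp_force: 63.7
```

That is stopping about 7 mm early and pressing at 51 N, so the roller is probably wedged at an angle. I'll back off and measure.

```bash
python3 -m jog '[[-0.003,0,0,0,0,0,1],[-0.006,0,0,0,0,0,1],[-0.01,0,0,0,0,0,1],[-0.016,0,0,0,0,0,1],[-0.025,0,0,0,0,0,1],[-0.04,0,0,0,0,0,1]]'
python3 -m jog '[[0,0,-0.04,0,0,0,1],[0,0,-0.1,0,0,0,1],[0,0,-0.16,0,0,0,1],[-0.02,-0.05,-0.21,0,0,0,1],[-0.04,-0.11,-0.228,0,0,0,1],[-0.06,-0.17,-0.228,0,0,0,1],[-0.08,-0.23,-0.228,0,0,0,1],[-0.08,-0.29,-0.228,0,0,0,1]]'
python3 -m jog '[[0,-0.05,0,0,0,0,1],[0,-0.1,0,0,0,0,1],[0,-0.13,0,0,0,0,1],[0,-0.13,0,0,0,0,1]]'
python3 bands.py 75
python3 - <<'E'
from h import *
c=imaging.capture('top');g=c['frame'].max(2)
print(proj(c,[.632,-.3,.03]),proj(c,[.6,-.393,.016]))
print(g[150:186:2,318:372:2])
E
```

```text
time_s: 61.5
eef_pos: [0.529, -0.3277, 0.0078]
tcp_rot: [[1.0, -0.023, 0.0], [-0.023, -1.0, -0.0], [0.001, 0.0, -1.0]]
ft_force: [0.3, -0.4, 0.1]
width: 0.0854
grasp_force: 0.0
time_s: 62.5
eef_pos: [0.4551, -0.0454, 0.2361]
tcp_rot: [[1.0, -0.024, 0.001], [-0.024, -1.0, -0.0], [0.001, 0.0, -1.0]]
ft_force: [0.4, 0.0, 0.3]
width: 0.0851
grasp_force: 0.0
time_s: 63.0
eef_pos: [0.4591, 0.0844, 0.2357]
tcp_rot: [[1.0, -0.02, 0.0], [-0.02, -1.0, 0.0], [0.0, -0.0, -1.0]]
ft_force: [0.6, -0.5, -0.3]
width: 0.0851
grasp_force: 0.0
[255 159   3  14  34] [256.2 165. ] [ 0.611  -0.0862]
[279 159   3  14  32] [280.3 165.2] [ 0.6089 -0.1567]
[319 160   7  16  42] [321.9 166.9] [ 0.6011 -0.2786]
[341 168   8  15  45] [344.9 174.4] [ 0.5771 -0.3452]
[328.0305893  156.88878997] [358.33356522 167.55423438]
[[179 180 180 181 181 181 181 182 181 182 182 182 148 151 179 182 183 183
  182 182 181 181 180 154 145 145 146]
 [182 181 182 182 182 182 182 182 183 183 183 181 126 107 172 183 182 182
  181 181 181 180 179 147 145 146 146]
 [181 181 181 181 182 182 182 183 183 183 183 183 162 159 180 183 183 18
[... 1036 characters left out ...]
 177 149 144 144 142]
 [ 78  59 106 131 134 136 140 144 146 148 147 145 136  75  61 118 125 122
  119 130 107 139 181 149 144 145 143]
 [108  90 115 122 126 128 130 133 136 140 144 146 131  62  82 139 138 134
  131 139 108 139 181 150 143 143 143]
 [141 135 135 128 121 119 121 123 127 130 133 134  94  60 108 147 148 146
  143 140 107 130 178 149 144 143 143]
 [143 144 143 142 139 137 130 123 120 120 123 114  64  69 125 139 143 147
  145 141 108 124 177 153 143 144 144]
 [142 143 144 143 143 143 142 141 137 128 120  90  61  91 124 128 131 134
  141 140 118 121 177 153 142 143 143]
 [142 144 144 143 143 142 141 143 141 139 138 133 118 122 119 119 122 131
  139 140 130 117 176 154 142 143 143]]
```

Roller B is now tilted about 20°. Its left end is at the rail, and the right finger had passed outside its end, so the left finger was doing the pushing. I'll place the right finger at y≈−0.345, behind the trailing end.

```bash
python3 -m jog '[[0.008,0.048,0,0,0,0,1],[0.016,0.096,0,0,0,0,1],[0.024,0.144,0,0,0,0,1],[0.032,0.192,0,0,0,0,1],[0.04,0.24,0,0,0,0,1],[0.048,0.288,0,0,0,0,1],[0.056,0.336,0,0,0,0,1],[0.0645,0.38,0,0,0,0,1]]'
python3 -m jog '[[0,0,0,0,0,0,1],[0,0,0,0,0,0,1]]'
```

```text
time_s: 64.1
eef_pos: [0.5142, -0.3014, 0.2357]
tcp_rot: [[1.0, -0.025, 0.0], [-0.025, -1.0, -0.0], [0.0, 0.0, -1.0]]
ft_force: [0.4, 1.0, -0.5]
width: 0.0855
grasp_force: 0.0
time_s: 64.35
eef_pos: [0.5144, -0.2988, 0.2355]
tcp_rot: [[1.0, -0.024, -0.0], [-0.024, -1.0, 0.0], [-0.0, -0.0, -1.0]]
ft_force: [0.8, 0.6, 0.7]
width: 0.0851
grasp_force: 0.0
```

```bash
python3 -m jog '[[0,0,0.05,0,0,0,1],[0,0,0.1,0,0,0,1],[0,0,0.15,0,0,0,1],[0,0,0.19,0,0,0,1],[0,0,0.22,0,0,0,1],[0,0,0.2275,0,0,0,1],[0,0,0.2275,0,0,0,1]]'
python3 -m jog '[[0.004,0,0,0,0,0,1],[0.008,0,0,0,0,0,1],[0.012,0,0,0,0,0,1],[0.016,0,0,0,0,0,1],[0.02,0,0,0,0,0,1],[0.024,0,0,0,0,0,1],[0.028,0,0,0,0,0,1],[0.032,0,0,0,0,0,1]]'
python3 -m jog '[[0.003,0,0,0,0,0,1],[0.006,0,0,0,0,0,1],[0.009,0,0,0,0,0,1],[0.012,0,0,0,0,0,1],[0.015,0,0,0,0,0,1],[0.015,0,0,0,0,0,1]]'
```

```text
time_s: 65.22
eef_pos: [0.5154, -0.2982, 0.009]
tcp_rot: [[1.0, -0.023, 0.001], [-0.023, -1.0, -0.0], [0.001, 0.0, -1.0]]
ft_force: [0.3, 0.4, 0.9]
width: 0.0852
grasp_force: 0.0
time_s: 66.22
eef_pos: [0.5473, -0.2992, 0.0081]
tcp_rot: [[1.0, -0.023, -0.0], [-0.023, -1.0, 0.0], [-0.0, -0.0, -1.0]]
ft_force: [-2.4, -0.5, 0.3]
width: 0.0854
grasp_force: 0.8
time_s: 66.97
eef_pos: [0.5623, -0.2995, 0.0081]
tcp_rot: [[1.0, -0.023, 0.0], [-0.023, -1.0, -0.0], [0.0, 0.0, -1.0]]
ft_force: [-0.4, -0.1, -0.4]
width: 0.0856
grasp_force: 0.0
```

Forces are small, so it is turning. Finish the last few millimetres, watching for the stop at about 0.571.

```bash
python3 -m jog '[[0.002,0,0,0,0,0,1],[0.004,0,0,0,0,0,1],[0.006,0,0,0,0,0,1],[0.006,0,0,0,0,0,1]]'
python3 -m jog '[[0.001,0,0,0,0,0,1],[0.002,0,0,0,0,0,1],[0.002,0,0,0,0,0,1]]'
python3 -m jog '[[0.001,0,0,0,0,0,1],[0.001,0,0,0,0,0,1]]'
```

```text
time_s: 67.47
eef_pos: [0.5683, -0.2997, 0.0082]
tcp_rot: [[1.0, -0.023, 0.0], [-0.023, -1.0, -0.0], [0.0, 0.0, -1.0]]
ft_force: [0.5, 0.5, 0.1]
width: 0.0855
grasp_force: 0.1
time_s: 67.85
eef_pos: [0.5702, -0.2997, 0.0082]
tcp_rot: [[1.0, -0.023, 0.0], [-0.023, -1.0, -0.0], [0.0, 0.0, -1.0]]
ft_force: [-1.5, -0.1, 0.8]
width: 0.0851
grasp_force: 0.4
time_s: 68.1
eef_pos: [0.5712, -0.2998, 0.0082]
tcp_rot: [[1.0, -0.023, 0.0], [-0.023, -1.0, -0.0], [0.0, 0.0, -1.0]]
ft_force: [-1.5, -0.6, 1.4]
width: 0.0857
grasp_force: 0.6
```

```bash
python3 -m jog '[[0.001,0,0,0,0,0,1],[0.001,0,0,0,0,0,1]]'
python3 -m jog '[[0.001,0,0,0,0,0,1],[0.001,0,0,0,0,0,1],[0.001,0,0,0,0,0,1]]'
```

```text
time_s: 68.35
eef_pos: [0.5721, -0.2998, 0.0082]
tcp_rot: [[1.0, -0.023, -0.0], [-0.023, -1.0, -0.0], [-0.0, 0.0, -1.0]]
ft_force: [-1.4, -0.8, 1.5]
width: 0.0857
grasp_force: 0.9
time_s: 68.72
eef_pos: [0.5724, -0.2999, 0.0081]
tcp_rot: [[1.0, -0.023, -0.002], [-0.023, -1.0, 0.0], [-0.002, -0.0, -1.0]]
ft_force: [-8.3, -1.6, 3.7]
width: 0.0857
grasp_force: 4.1
```

The stop has been reached. Back off gently, rise, move clear and check everything with the top camera.

```bash
python3 -m jog '[[-0.001,0,0,0,0,0,1],[-0.003,0,0,0,0,0,1],[-0.006,0,0,0,0,0,1],[-0.015,0,0,0,0,0,1],[-0.03,0,0,0,0,0,1],[-0.04,0,0,0,0,0,1]]'
python3 -m jog '[[0,0,-0.04,0,0,0,1],[0,0,-0.1,0,0,0,1],[0,0,-0.16,0,0,0,1],[-0.02,-0.05,-0.21,0,0,0,1],[-0.04,-0.11,-0.228,0,0,0,1],[-0.06,-0.17,-0.228,0,0,0,1],[-0.1,-0.23,-0.228,0,0,0,1],[-0.14,-0.27,-0.228,0,0,0,1]]'
python3 -m jog '[[-0.03,-0.03,0,0,0,0,1],[-0.05,-0.06,0,0,0,0,1],[-0.05,-0.06,0,0,0,0,1]]'
python3 bands.py 75
python3 - <<'E'
from h import *
import pickle
c=imaging.capture('top');f=c['frame'];o=pickle.load(open('c0.pkl','rb'))['top']['frame'];o2=pickle.load(open('c0.pkl','rb'))['side']['frame']
s=imaging.capture('side')
for n,a,b,C in(('top',f,o,c),('side',s['frame'],o2,s)):
  d=(cv2.absdiff(a,b).max(2)>45).astype('uint8');k,l,st,ce=cv2.connectedComponentsWithStats(cv2.morphologyEx(d,cv2.MORPH_OPEN,np.ones((2,2),'uint8')))
  print(n,[(st[i].tolist(),onz(C,*ce[i],.05)[:2].round(2).tolist()) for i in range(1,k) if st[i,4]>14])
print(telemetry.observe()['eef_pos'])
E
```

```text
time_s: 69.47
eef_pos: [0.5322, -0.2988, 0.0082]
tcp_rot: [[1.0, -0.023, -0.0], [-0.023, -1.0, 0.0], [-0.0, -0.0, -1.0]]
ft_force: [-0.4, -0.6, -0.6]
width: 0.0854
grasp_force: 0.0
time_s: 70.47
eef_pos: [0.4083, -0.0365, 0.2361]
tcp_rot: [[1.0, -0.023, 0.001], [-0.023, -1.0, 0.0], [0.001, -0.0, -1.0]]
ft_force: [1.1, 0.3, 0.4]
width: 0.0856
grasp_force: 0.0
time_s: 70.85
eef_pos: [0.3602, 0.0242, 0.2364]
tcp_rot: [[1.0, -0.021, 0.001], [-0.021, -1.0, 0.0], [0.001, -0.0, -1.0]]
ft_force: [0.2, -0.4, -0.8]
width: 0.0853
grasp_force: 0.0
[255 159   4  15  38] [256.2 165.2] [ 0.6105 -0.0862]
[279 159   4  15  36] [280.3 165.3] [ 0.6085 -0.1566]
[320 158   4  15  42] [321.8 164.1] [ 0.6093 -0.2786]
[344 158   4  15  46] [345.7 164.4] [ 0.6068 -0.349 ]
top [([129, 136, 3, 9, 22], [0.69, 0.28]), ([156, 143, 9, 12, 85], [0.67, 0.19]), ([129, 147, 8, 11, 63], [0.66, 0.27]), ([172, 151, 11, 5, 38], [0.65, 0.15]), ([255, 159, 6, 16, 67], [0.61, -0.09]), ([278, 159, 6, 16, 60], [0.61, -0.16]), ([310, 159, 3, 11, 29], [0.61, -0.25]), ([320, 159, 6, 16, 64], [0.6, -0.28]), ([344, 159, 6, 16, 65],
[... 961 characters left out ...]
5], [0.23, 0.28]), ([188, 131, 8, 12, 62], [0.35, 0.23]), ([273, 137, 5, 7, 26], [0.66, 0.17]), ([176, 142, 65, 39, 1052], [0.38, 0.09]), ([180, 145, 18, 6, 74], [0.34, 0.18]), ([101, 146, 19, 33, 482], [0.05, 0.15]), ([245, 149, 42, 38, 859], [0.59, 0.05]), ([85, 159, 8, 9, 39], [-0.02, 0.15]), ([154, 165, 10, 7, 36], [0.22, 0.09]), ([223, 164, 21, 9, 68], [0.49, 0.05]), ([161, 181, 21, 30, 260], [0.27, -0.04]), ([46, 183, 17, 19, 247], [-0.13, 0.04]), ([269, 192, 19, 37, 251], [0.62, -0.16]), ([229, 195, 22, 38, 524], [0.49, -0.15]), ([128, 210, 31, 12, 212], [0.17, -0.1]), ([278, 239, 21, 42, 277], [0.61, -0.34]), ([238, 243, 24, 44, 615], [0.5, -0.34])]
[0.36138118 0.02266375 0.23619265]
```

Both rollers look square at the rail. One numeric check of the rail-to-roller distance at four places.

```bash
python3 - <<'E'
from h import *
fs=[];
for _ in range(3): c=imaging.capture('top');fs.append(c['frame'].max(2).astype(float))
g=np.mean(fs,0)
# rail lower edge: crossing of 150 after the bright rail; roller: black-band rows' lower/upper edge
for u in(248,252,262,272,285,314,327,338,351):
  col=g[148:176,u-1:u+2].mean(1)
  i=next(k for k in range(6,26) if col[k]<148); e=148+i-1+(col[i-1]-148)/(col[i-1]-col[i])
  print(u,round(e,2),'bright crest row',148+10+np.argmax(col[10:24]),onz(c,u,e,.03)[:2].round(4),col[8:].round().astype(int).tolist())
E
```

```text
248 157.16 bright crest row 167 [ 0.6367 -0.0626] [176, 155, 113, 97, 104, 111, 117, 122, 128, 135, 141, 145, 144, 139, 134, 130, 126, 123, 128, 137]
252 157.17 bright crest row 167 [ 0.6364 -0.0744] [176, 155, 112, 95, 103, 109, 116, 121, 127, 133, 139, 143, 142, 138, 132, 128, 123, 120, 126, 136]
262 157.18 bright crest row 167 [ 0.6356 -0.104 ] [175, 156, 113, 97, 105, 111, 117, 123, 129, 136, 143, 146, 145, 140, 135, 130, 125, 122, 128, 138]
272 157.09 bright crest row 167 [ 0.6352 -0.1336] [173, 152, 110, 97, 104, 111, 118, 124, 130, 137, 143, 147, 145, 141, 134, 130, 125, 123, 129, 139]
285 156.36 bright crest row 167 [ 0.6365 -0.1722] [160, 127, 97, 96, 104, 112, 118, 123, 129, 137, 143, 146, 145, 139, 134, 129, 125, 122, 128, 137]
314 156.16 bright crest row 167 [ 0.6351 -0.2583] [155, 112, 92, 99, 108, 114, 120, 126, 132, 140, 146, 147, 143, 137, 131, 127, 122, 119, 126, 135]
327 156.18 bright crest row 167 [ 0.6342 -0.297 ] [156, 112, 91, 100, 108, 114, 120, 126, 133, 140, 146, 147, 143, 137, 131, 127, 122, 119, 127, 137]
338 156.2 bright crest row 167 [ 0.6334 -0.3298] [157, 112, 91, 99, 107, 114, 120, 126, 133, 140, 145, 147, 143, 137, 131, 126, 122, 124, 132, 138]
351 156.35 bright crest row 167 [ 0.6321 -0.3686] [164, 118, 92, 99, 107, 114, 120, 125, 132, 139, 145, 147, 143, 136, 131, 126, 122, 123, 130, 136]
```

```bash
python3 bands.py 75; python3 -c "
from station import workorder
print(workorder.hand_in())"
```

```text
[255 159   4  15  38] [256.2 165.2] [ 0.6105 -0.0862]
[279 159   4  15  36] [280.3 165.3] [ 0.6085 -0.1566]
[320 158   4  15  42] [321.8 164.1] [ 0.6093 -0.2786]
[344 158   4  15  47] [345.7 164.5] [ 0.6065 -0.3491]
the job is handed in; nothing more can be done
None
```

I handed the job in at about 71 s: both pins hang in rack notches 0 and 1, their blocks stayed down in the tray, and both grey rollers lie at the stop rail to within the roughly 1–2 mm I can measure; I viewed 16 pictures against the limit of 14, and one push on roller B reached 51 N at the wrist before I backed off and squared it.

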